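# Move shortbread from the cooling rack to the serving stand with a turner

## Robot

A 6-joint arm with a two-finger parallel gripper is mounted at the origin on the work surface. World frame = base frame: x ahead of the robot, y to its left, z up, the work surface at z = 0. Lengths are in mm, angles in degrees, forces in N, time in s.
With the tool pointing down it reaches from about 375 to 975 mm from the base axis. Payload 3.8 kg.
Tool frame: the origin (TCP) lies on the centre line of the jaws, within the pads' length; the fingertips stand 8 mm ahead of it and the grasp point (between the pads) lies 11 mm behind it; z points along the fingers, y is the line along which they close (so a half turn about z gives the same grasp; the last joint's range is limited). The gripper opens to 88 mm and grips with 3 to 60 N. Pads are 18 mm wide; open, the fingers measure 123 mm over their backs; the gripper's body (75 mm by 187 mm) begins 45 mm behind the grasp point.
Start: joints at [-70.067, 15.12, 91.902, -0, 72.978, -2.114], TCP at [253.372, -625.636, 246.706] pointing down, gripper open.
Joint ranges: [-150.88, 150.88], [-54.13, 125.18], [17.81, 147.31], [-75.09, 255.09], [0, 152.58], [-146.25, 146.25]. Speed limits (degrees/s): [147.25, 147.25, 180, 180, 180, 180].

## Interface

Orientations are given as a 3x3 rotation matrix whose columns are the frame's x, y, z axes.
In Python, from bench import read_state, snapshot, camera_info, sign_off, silhouettes gives the robot as it stands.
- The arm moves only by the shell command python3 -m creep 'ROWS' [FORCE]. ROWS is a JSON object of lists of equal length, an entry for each row: "gripper": the opening, from -1 (shut) to 1 (fully open); "delta_pos": the shift along the tool's x, y, z in m, a list of three; "delta_rot": the turn, a rotation vector about the tool's x, y, z in rad, a list of three. A call has 1 to 8 rows; each row shifts and turns the commanded pose from where the row before left it, along the tool's axes as they then stand; what a row does not reach is not made up. A row lasts 1/8 s, in which the tool goes at most 62.5 mm and 10.7 degrees, less where a joint would pass 70% of its speed; a pose out of reach is approached as far as the arm can. A call is refused whole if a number of a shift passes 0.0625 or a number of a turn 0.188, either way. A call with a gripper value outside its range is refused whole. The fingers move at their own pace and stop on an object; FORCE is the grip in N (left out, the last holds). Time passes only in rows, so rows that do not move let the fingers close. It gives the time, the measured TCP pose, the force, the opening and the grip force at its end, in the units of the state.
- read_state(): the state, without advancing time (a new reading comes with each control period).
- snapshot(name): name is "side" or "top" or "wrist"; returns the picture (400x640x3 uint8, red, green, blue); there is no depth.
- camera_info(name): a dict with "camera_matrix" (3x3 intrinsics, pixels), "cam_to_world" (4x4, takes a point from camera to world coordinates). Camera axes: x right, y down, z forward; pixel columns grow to the right and rows downward; lengths in mm; the calibration is good to about 2 mm. The wrist camera is an equidistant fisheye: a pixel r from the principal point sees the ray r / f radians off the axis. A picture is of the moment at which its call begins: read the wrist's pose just before it. camera_info takes no time and is no camera call; for the wrist camera it gives the pose at the moment of the call.
- sign_off(): hands the job in; it is judged then, once.
Trained networks look in the newest picture that a camera, given by its name, has taken for a name from the list of things; names that differ only in an ending like _2 or _b are one class to them, and where a whole thing is asked for, a point or a joint stands for the part that bears it (a point fixed in the world has none). Each returns a list of dicts, best first, with "confidence" (0 to 1); they miss things now and then, are a little off and sometimes report something else, mostly with a low value. They report only what shows in the picture. A call takes as long as a camera call. They do not tell look-alikes from the thing itself.
- silhouettes(camera, label): "pixels" (400x640 bool, what is visible of it) and "bbox" ([left, top, width, height] in pixels, round what is visible of it).
The state is a dict: "clock": time; "joints": joint angles; "joint_vel": joint speeds; "tau": joint torques, N m; "position": TCP position; "tool_rot": TCP orientation; "wrist_force": force on the tool from outside, world axes, zero at the start; "moment": the same for the moment, N m; "width": opening from 0.0 (shut) to 1.0 (fully open); "gripper_force": force on a finger pad.
Only numpy, scipy, OpenCV 4.12 (cv2) and the standard library are available. Lean on these libraries where they do the work, as an engineer would, in place of code of your own. Each camera call takes 0.05 s, during which the arm holds its last target. There are 200 camera calls.

## Task

Pick up the turner from its mat and, sliding its blade under each shortbread slab in turn, carry every slab from the low cooling rack to the tall serving stand: one slab to a bay, lying flat across both rails and centred in its bay, long side along the rails. When all are served, lay the turner back flat on the cork mat. Never touch the slabs with the gripper, never let one fall to the counter, and leave the grinder, cup and jar where they are.

Things in the scene. Friction and masses are not known exactly. Their poses are not given: they have to be found in the camera images.
- slab_a: shortbread slab, a flat rigid biscuit 84 mm wide (its x) by 110 mm long (its y), 12 mm thick, about 0.1 kg; may be absent or get knocked aside. Origin: centre of its underside. At the start it bridges the two rails of bay 0 of the low rack, long side along the rails.
- slab_b: a second shortbread slab just like slab_a (same size, axes and origin), at the start in bay 1 of the low rack; may be absent
- slab_c: a third shortbread slab just like slab_a (same size, axes and origin), at the start in bay 2 of the low rack; may be absent
- turner: straight turner (spatula), 285 mm, 0.16 kg, on the mat. Origin: under the handle's middle, on the flat underside; x to the blade, z up. Black handle 130 mm long (x -65 to 65), 18 wide, 26 high; neck 14 wide, 7 high; steel blade x 100 to 220 mm, 42 wide, 3 thick, flush with the handle's underside. May get knocked aside.
- turner_blade (a point): centre of the turner's blade, 160 mm ahead of the handle's middle, 1.5 mm above the underside
- rack: low cooling rack, fixed, left or right of the mat. Origin: under its centre. Bays 0, 1, 2 along its x (centres -104, 0, 104 mm), each a pair of rails along y, 150 mm long, 6 wide, at +-33 mm from bay centre (60 clear between), tops 25 mm up. Side bars at +-52 mm from bay centre, 6 mm thick, 8 mm above the rail tops. Cross bars at y +-60 mm, 6 mm high; both ends open to a blade between the rails.
- stand: tall serving stand, fixed, on the mat's other side. Origin: under its centre on the counter. 3 bays as the rack's: centres x -104, 0, 104 mm, rails along y, 150 mm long, 6 wide, 8 high, at +-33 mm from bay centre, tops 100 mm up, side bars as there; posts at y +-68 mm; foot bars 8 mm high. Open between a bay's rails from above and both ends.
- mat: thin cork mat fixed on the counter between rack and stand, 360 mm (its x, roughly away from the robot) by 160 mm (y), 3 mm thick. Origin: centre of its underside.
- grinder: stainless hand grinder with a crank on top, 52 mm across, 190 mm high, standing on the far side of rack or stand from the mat; bystander. Origin: centre of its underside
- cup: black plastic dosing cup, 60 mm across, 50 mm high, on the far side of rack or stand from the mat; bystander. Origin: centre of its underside
- jar: glass jar with bamboo lid, 94 mm across, 128 mm high, on the far side of rack or stand from the mat; bystander. Origin: centre of its underside
- rack_bay0 (a point): centre of this bay of the rack (bays 0, 1, 2 at its x -104, 0, 104 mm), at the height of its rail tops (25 mm above the counter); x points across the rails, y along them, z up, as the rack's
- stand_bay0 (a point): centre of this bay of the stand (bays 0, 1, 2 at its x -104, 0, 104 mm), at the height of its rail tops (100 mm above the counter); x points across the rails, y along them, z up, as the stand's
- rack_bay1 (a point): centre of this bay of the rack (bays 0, 1, 2 at its x -104, 0, 104 mm), at the height of its rail tops (25 mm above the counter); x points across the rails, y along them, z up, as the rack's
- stand_bay1 (a point): centre of this bay of the stand (bays 0, 1, 2 at its x -104, 0, 104 mm), at the height of its rail tops (100 mm above the counter); x points across the rails, y along them, z up, as the stand's
- rack_bay2 (a point): centre of this bay of the rack (bays 0, 1, 2 at its x -104, 0, 104 mm), at the height of its rail tops (25 mm above the counter); x points across the rails, y along them, z up, as the rack's
- stand_bay2 (a point): centre of this bay of the stand (bays 0, 1, 2 at its x -104, 0, 104 mm), at the height of its rail tops (100 mm above the counter); x points across the rails, y along them, z up, as the stand's
Mind the look-alikes: they are no part of the job. What is shaped like the slab_c but green is not meant. What is shaped like the slab_a but pink is not meant.

How it is judged (in metres and radians):
On the way, in this order (a step that is already met when the one before it is completed fails the run):
1. a slab is lifted clear of the rack, borne by the turner (((contact force between turner and slab_a above 0.2 N and height (world z) of slab_a above 0.04 m) or (contact force between turner and slab_b above 0.2 N and height (world z) of slab_b above 0.04 m) or (contact force between turner and slab_c above 0.2 N and height (world z) of slab_c above 0.04 m))), for 0.2 s.
2. every slab lies in a bay of its own on the stand (((x of slab_a in the frame of stand_bay0 between -0.015 and 0.015 m and y of slab_a in the frame of stand_bay0 between -0.025 and 0.025 m and z of slab_a in the frame of stand_bay0 between -0.005 and 0.005 m) or (x of slab_a in the frame of stand_bay1 between -0.015 and 0.015 m and y of slab_a in the frame of stand_bay1 between -0.025 and 0.025 m and z of slab_a in the frame of stand_bay1 between -0.005 and 0.005 m) or (x of slab_a in the frame of stand_bay2 between -0.015 and 0.015 m and y of slab_a in the frame of stand_bay2 between -0.025 and 0.025 m and z of slab_a in the frame of stand_bay2 between -0.005 and 0.005 m)) and angle between the y axis of each of slab_a, slab_b, slab_c and the y axis of stand, either way round below 0.2 rad and angle between each of slab_a, slab_b, slab_c's own z axis and vertical below 0.08 rad and linear speed of each of slab_a, slab_b, slab_c below 0.02 m/s and ((x of slab_b in the frame of stand_bay0 between -0.015 and 0.015 m and y of slab_b in the frame of stand_bay0 between -0.025 and 0.025 m and z of slab_b in the frame of stand_bay0 between -0.005 and 0.005 m) or (x of slab_b in the frame of stand_bay1 between -0.015 and 0.015 m and y of slab_b in the frame of stand_bay1 between -0.025 and 0.025 m and z of slab_b in the frame of stand_bay1 between -0.005 and 0.005 m) or (x of slab_b in the frame of stand_bay2 between -0.015 and 0.015 m and y of slab_b in the frame of stand_bay2 between -0.025 and 0.025 m and z of slab_b in the frame of stand_bay2 between -0.005 and 0.005 m)) and ((x of slab_c in the frame of stand_bay0 between -0.015 and 0.015 m and y of slab_c in the frame of stand_bay0 between -0.025 and 0.025 m and z of slab_c in the frame of stand_bay0 between -0.005 and 0.005 m) or (x of slab_c in the frame of stand_bay1 between -0.015 and 0.015 m and y of slab_c in the frame of stand_bay1 between -0.025 and 0.025 m and z of slab_c in the frame of stand_bay1 between -0.005 and 0.005 m) or (x of slab_c in the frame of stand_bay2 between -0.015 and 0.015 m and y of slab_c in the frame of stand_bay2 between -0.025 and 0.025 m and z of slab_c in the frame of stand_bay2 between -0.005 and 0.005 m)) and distance between slab_a and slab_b above 0.08 m and distance between each of slab_b, slab_a and slab_c above 0.08 m), for 0.2 s.
3. the turner lies flat on the mat again (x of turner in the frame of mat between -0.17 and 0.17 m and y of turner in the frame of mat between -0.08 and 0.08 m and x of turner_blade in the frame of mat between -0.17 and 0.17 m and y of turner_blade in the frame of mat between -0.08 and 0.08 m and height (world z) of turner below 0.008 m and angle between turner's own z axis and vertical below 0.08 rad and linear speed of turner below 0.02 m/s), for 0.2 s.
At the end, for the whole second after the job is handed in: Every slab present lies still and level on the stand's rails, one per bay, within 15 mm of the bay's centre across the rails, 25 mm along them and 0.2 rad of their direction; the turner lies flat and still, handle middle and blade centre over the mat (all of step 2 and all of step 3); the robot touches nothing.
It fails at once if the gripper or arm touches a slab (contact force between any of the fingers, the arm and slab_a above 0.3 N or contact force between any of the fingers, the arm and slab_b above 0.3 N or contact force between any of the fingers, the arm and slab_c above 0.3 N).
It fails at once if a slab falls to the counter (height (world z) of any of slab_a, slab_b, slab_c below 0.015 m).
It fails at once if the grinder, cup or jar is moved more than 30 mm (distance of any of grinder, cup, jar from where it was at the start of the episode above 0.03 m).
Of slab_a, slab_b, slab_c only 2 to 3 are there at a start; the rules pass over those that are not, and their reading is None.
At some moment in a run one of slab_a, slab_b, slab_c, turner may be knocked a few centimetres aside while the robot is not near it.
It also fails if it takes over 210 s, if anything falls off the work surface, if the arm or the gripper's body presses on something with over 40 N, if the wrist force passes 120 N, or if a joint passes its speed limit or range.

## Working session

There is one attempt and no reset: what is moved stays moved. The work goes in short steps, Python scripts to look and compute and a shell command to move; the robot and the scene stay as the last step left them, time stands still between calls to the robot, and variables do not carry over. Pictures are saved under pics/ and viewed, at most 15 in all, crops included, and the job is handed in when it is done.

```bash
mkdir -p pics; ls; python3 - <<'E'
from bench import *
import cv2, numpy as np
for n in ["top","side","wrist"]:
    im=snapshot(n); cv2.imwrite(f"pics/{n}0.png",im[:,:,::-1])
    i=camera_info(n); print(n,np.round(i["camera_matrix"],1).tolist(),np.round(i["cam_to_world"],4).tolist())
s=read_state(); print(s)
E
```

```text
pics
top [[401.0, 0.0, 316.6], [0.0, 401.0, 204.6], [0.0, 0.0, 1.0]] [[0.0148, -0.9809, 0.1939, 293.0238], [-0.9999, -0.0138, 0.0067, 15.0935], [-0.0039, -0.194, -0.981, 1354.095], [0.0, 0.0, 0.0, 1.0]]
side [[372.1, 0.0, 320.6], [0.0, 372.1, 193.8], [0.0, 0.0, 1.0]] [[-0.9784, -0.1246, 0.1648, 356.8443], [-0.2061, 0.6438, -0.7369, 873.0611], [-0.0143, -0.755, -0.6556, 873.7107], [0.0, 0.0, 0.0, 1.0]]
wrist [[309.7, 0.0, 317.0], [0.0, 309.7, 198.2], [0.0, 0.0, 1.0]] [[0.3735, -0.8949, -0.2443, 315.3669], [-0.9276, -0.3609, -0.0962, -599.7764], [-0.0021, 0.2625, -0.9649, 383.7478], [0.0, 0.0, 0.0, 1.0]]
{'clock': 0.15, 'joints': array([-7.00672954e+01,  1.51575819e+01,  9.19615258e+01,  2.23915731e-04,
        7.29784585e+01, -2.11437544e+00]), 'joint_vel': array([ 0.00184688, -0.06117193, -0.24553365,  0.05318826, -0.00646457,
        0.0394628 ]), 'tau': array([ 7.01583140e-04, -5.02845311e+01, -3.57468617e+01,  7.29784579e-02,
        2.49374210e-02, -1.16186152e-04]), 'position': array([ 253.19097246, -625.14478186,  245.71010342]), 'tool_rot': array([[ 9.26876176e-01,  3.75366781e-01, -5.77016212e-04],
       [ 3.75367219e-01, -9.26874794e-01,  1.60211262e-03],
       [ 6.65580753e-05, -1.70155299e-03, -9.99998550e-01]]), 'wrist_force': array([-0.2355759 , -0.39439643, -0.51325031]), 'moment': array([-0.05504112,  0.04368693,  0.00763869]), 'gripper_force': 0.0, 'width': 0.9998025951834043}
```

View pics/top0.png

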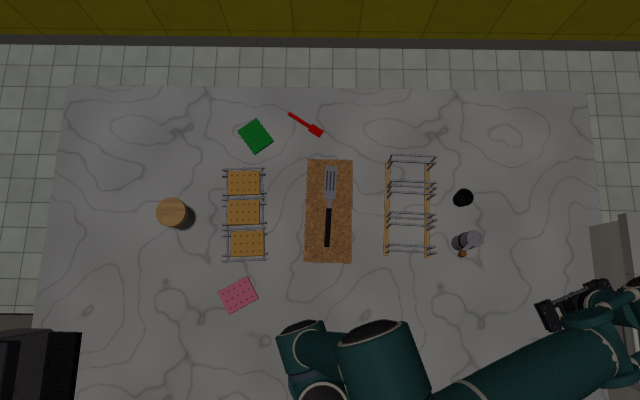

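View pics/side0.png

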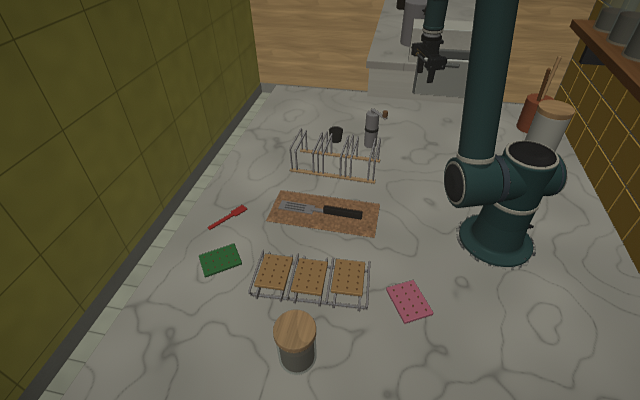

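The top view shows the rack with 3 slabs at left (pixels about 245,185 / 243,212 / 247,243). The turner is on the mat (328,205) with its blade away from the robot, and the empty stand is at right (410,205). The cup (463,197) and grinder (460,243) are beyond the stand, and the jar (172,212) is beyond the rack. The side view agrees. Next I measure poses.

```bash
cat > h.py <<'E'
from bench import *
import numpy as np, cv2
from scipy.optimize import least_squares
def ray(n,uv,info=None):
    i=info or camera_info(n); K=np.array(i["camera_matrix"]);T=np.array(i["cam_to_world"])
    uv=np.atleast_2d(uv).astype(float); d=np.c_[(uv[:,0]-K[0,2])/K[0,0],(uv[:,1]-K[1,2])/K[1,1],np.ones(len(uv))]
    if n=="wrist":
        r=np.hypot(d[:,0],d[:,1]); s=np.where(r>1e-9,np.sin(r)/np.maximum(r,1e-9),1); d=np.c_[d[:,0]*s,d[:,1]*s,np.cos(r)]
    return T[:3,3],d@T[:3,:3].T
def plane(n,uv,z,info=None):
    o,d=ray(n,uv,info); return (o+d*((z-o[2])/d[:,2])[:,None])
def proj(n,P,info=None):
    i=info or camera_info(n); K=np.array(i["camera_matrix"]);T=np.array(i["cam_to_world"])
    p=(np.atleast_2d(P)-T[:3,3])@T[:3,:3]
    if n=="wrist":
        h=np.hypot(p[:,0],p[:,1]); th=np.arctan2(h,p[:,2]); q=p[:,:2]/np.maximum(h,1e-9)[:,None]*th[:,None]
    else: q=p[:,:2]/p[:,2:]
    return q*[K[0,0],K[1,1]]+K[:2,2]
def rectpose(pts2):  # centre, size, angle of long side
    c,s,a=cv2.minAreaRect(pts2[:,:2].astype(np.float32))
    if s[0]<s[1]: s=s[::-1];a+=90
    return np.round(c,1),np.round(s,1),round((a+90)%180-90,1)
E
python3 - <<'E'
from h import *
for n in ["top","side"]:
    snapshot(n)
    for l,z in [("slab_a",37),("turner",3),("rack",30),("stand",105),("mat",3),("grinder",0),("cup",50),("jar",128)]:
        for d in silhouettes(n,l)[:4]:
            if d["confidence"]<.3: continue
            v,u=np.nonzero(d["pixels"]); p=plane(n,np.c_[u,v],z)
            print(n,l,round(d["confidence"],2),d["bbox"],*rectpose(p))
E
```

```text
top slab_a 0.87 [237.3, 123.3, 36.7, 32.2] [794.4 241.4] [109.6  82.2] 37.1
top slab_a 0.84 [225.7, 167.9, 35.9, 29.0] [628.4 272.8] [110.2  83.8] -89.2
top slab_a 0.77 [217.4, 277.1, 40.3, 36.8] [256.1 273.7] [108.8  84. ] -60.8
top slab_a 0.6 [227.0, 203.3, 35.2, 23.1] [524.5 269.8] [107.5  85.4] -87.6
top turner 0.88 [321.3, 163.6, 13.8, 83.5] [562.  -17.5] [287.3  43.3] -1.6
top rack 0.91 [223.8, 165.8, 43.5, 97.7] [520.5 267.5] [310.6 139. ] 4.6
top stand 0.77 [383.8, 151.4, 54.2, 105.7] [ 547.8 -271.3] [334.7 167.5] -2.5
top mat 0.68 [304.9, 160.7, 50.8, 102.6] [546.1 -15.2] [362.  163.6] -1.5
top mat 0.44 [217.6, 164.0, 51.9, 98.4] [526.9 272.8] [322.7 152.9] 5.6
top grinder 0.86 [451.9, 228.2, 31.3, 25.9] [ 443.9 -485.4] [112.8  69.8] -57.5
top cup 0.62 [452.6, 185.9, 21.0, 23.7] [ 581.2 -461.1] [69.1 52.8] -45.6
top jar 0.83 [157.0, 197.4, 38.0, 35.2] [501.5 459.9] [134.3  92.8] 72.7
side slab_a 0.97 [328.0, 258.4, 37.2, 39.0] [422.7 252.7] [120.7  85.8] -84.7
side slab_a 0.93 [252.8, 251.8, 40.3, 38.4] [627.6 275. ] [119.2  89.6] -86.9
side slab_a 0.9 [387.7, 280.1, 46.5, 41.8] [259.9 297. ] [112.6  87.2] -60.9
side slab_a 0.79 [288.9, 257.4, 37.1, 38.7] [527.1 270.9] [119.3  86.9] -86.7
side turner 0.8 [278.2, 200.2, 86.2, 20.5] [561.1 -27.8] [287.2  53.3] 0.5
side rack 0.6 [249.7, 251.7, 117.5, 59.3] [522.4 280.2] [315.9 144. ] 3.0
side stand 0.89 [291.1, 131.0, 87.2, 50.2] [ 553.2 -215.2] [335.7 276.3] -1.4
side mat 0.72 [266.7, 188.2, 117.9, 52.9] [546.2 -16.9] [359.3 163.1] -0.8
side grinder 0.82 [361.7, 110.1, 24.1, 38.6] [ 428.6 -605. ] [331.7  98.6] -86.9
side grinder 0.54 [273.9, 309.6, 44.4, 63.9] [526.3 440.1] [169.6 106.6] -72.6
side jar 0.7 [269.0, 191.2, 114.1, 45.3] [519.8 109.8] [310.5 144.6] -1.0
side jar 0.62 [273.5, 309.0, 44.3, 68.3] [504.7 504.6] [144.5  94.8] -75.4
side jar 0.6 [245.2, 253.1, 128.7, 58.4] [504.5 344.4] [281.7 138.7] 3.8
```

```bash
cat > ov.py <<'E'
from h import *
def struct(kind,x,y,yaw):
    c,s=np.cos(np.radians(yaw)),np.sin(np.radians(yaw)); zt=25 if kind=="rack" else 100
    L=[]
    for b in (-104,0,104):
        for r in (-33,33): L.append([[b+r,-75,zt],[b+r,75,zt]])
    for b in (-156,-52,52,156): L.append([[b,-75,zt+8],[b,75,zt+8]])
    L=np.array(L,float); R=np.array([[c,s,0],[-s,c,0],[0,0,1]]); return L@R+[x,y,0]
def draw(im,n,segs,col,k,off,info=None):
    for a,b in segs:
        P=(proj(n,np.linspace(a,b,12),info)-off+0.5)*k
        cv2.polylines(im,[P.astype(int)],False,col,1,cv2.LINE_AA)
E
python3 - <<'E'
from ov import *
im=cv2.imread("pics/top0.png")
def crop(u0,v0,w,h,k,rows): 
    c=cv2.resize(im[v0:v0+h,u0:u0+w],None,fx=k,fy=k,interpolation=cv2.INTER_CUBIC)
    c=cv2.convertScaleAbs(c,alpha=1.5)
    d=c.copy()
    for r in rows: draw(d,"top",struct(*r),(255,0,255),k,[u0,v0])
    return np.hstack([c,d])
a=crop(212,150,66,118,5,[("rack",525,270,3)]); b=crop(378,146,66,118,5,[("stand",548,-275,-2)])
cv2.imwrite("pics/ov1.png",a);cv2.imwrite("pics/ov2.png",b)
s=cv2.imread("pics/side0.png"); 
print(plane("side",[[372,146],[335,141],[296,371]],0), plane("top",[[458,246]],0))
E
```

```text
[[ 427.90895971 -448.56776362    0.        ]
 [ 586.87742151 -457.55056788    0.        ]
 [ 503.35750814  514.11822141    0.        ]] [[ 425.35253935 -454.03659131    0.        ]]
```

View pics/ov1.png

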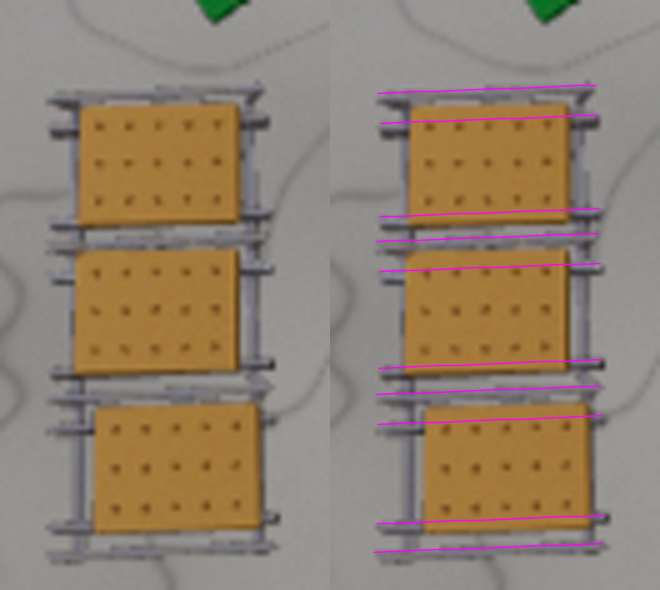

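View pics/ov2.png

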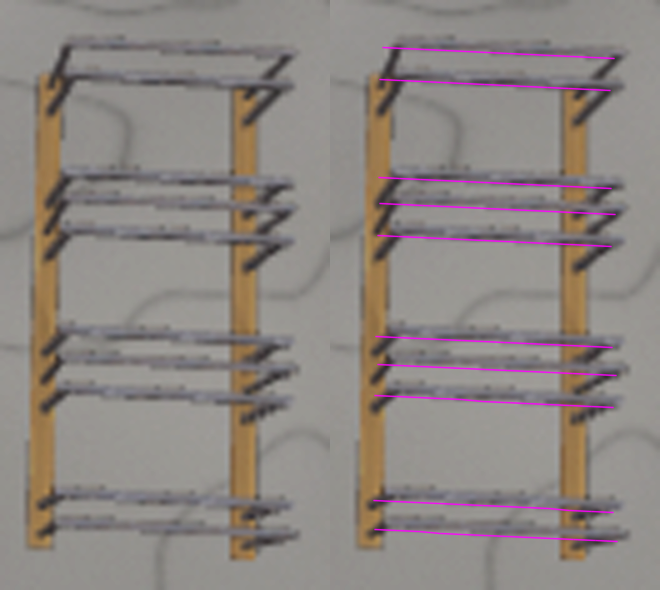

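The overlay fits to a few mm: rack about (521,268), yaw about 3.5°; stand about (550,-281), yaw about -2.3°. The grinder (about 427,-451) blocks bay 0 from the far side. I'll go over to the turner now and refine with the wrist camera.

```bash
cat > go.py <<'E'
# usage: go.py x y z [yaw]  -> shift in current tool axes (m), turn about tool z (rad)
import sys; from h import *
a=list(map(float,sys.argv[1:])); s=read_state(); R=np.array(s["tool_rot"])
print("pos",np.round(s["position"],1),"yaw",round(np.degrees(np.arctan2(R[1,0],R[0,0])),2),"t",round(s["clock"],1),"j",np.round(s["joints"],0),"w",round(s["width"],3),"F",np.round(s["wrist_force"],1),"tilt",np.round(np.degrees(R[2,:2]),2))
if a:
    d=R.T@(np.array(a[:3])-s["position"])/1000; print("delta",np.round(d,4))
    if len(a)>3: print("turn", round(-np.radians((a[3]-np.degrees(np.arctan2(R[1,0],R[0,0]))+180)%360-180),4) if 0 else round(-np.radians(((a[3]-np.degrees(np.arctan2(R[1,0],R[0,0])))+180)%360-180),4))
E
python3 -m creep '{"gripper":[1,1,1,1,1,1,1,1],"delta_pos":[[0.02,-0.02,0],[0.042,-0.043,0],[0.042,-0.043,0],[0.042,-0.043,0],[0.042,-0.043,0],[0.042,-0.043,0],[0.042,-0.043,0],[0.042,-0.043,0]],"delta_rot":[[0,0,0],[0,0,0],[0,0,0],[0,0,0],[0,0,0],[0,0,0],[0,0,0],[0,0,0]]}' 60
python3 -m creep '{"gripper":[1,1,1,1,1,1,1,1],"delta_pos":[[0.042,-0.043,0],[0.042,-0.043,0],[0.042,-0.043,0],[0.02,-0.02,0],[0,0,0.01],[0,0,0],[0,0,0],[0,0,0]],"delta_rot":[[0,0,0],[0,0,0],[0,0,0],[0,0,0.1],[0,0,0.15],[0,0,0.15],[0,0,0],[0,0,0]]}'
python3 - <<'E'
from h import *
cv2.imwrite("pics/w1.png",snapshot("wrist")[:,:,::-1]); i=camera_info("wrist"); print(np.round(i["cam_to_world"],4).tolist())
for l,z in [("turner",3),("mat",3),("slab_a",37)]:
    for d in silhouettes("wrist",l)[:4]:
        v,u=np.nonzero(d["pixels"]); p=plane("wrist",np.c_[u,v],z,i); print(l,round(d["confidence"],2),d["bbox"],*rectpose(p))
E
python3 go.py 504 -15 60 -1
```

```text
clock: 2.05
position: [424.4, -208.5, 247.1]
tool_rot: [[0.927, 0.375, 0.001], [0.375, -0.927, -0.001], [0.001, 0.001, -1.0]]
wrist_force: [1.0, 0.3, 0.8]
width: 1.0
gripper_force: 0.0
clock: 3.05
position: [503.4, -17.4, 237.0]
tool_rot: [[1.0, -0.013, 0.0], [-0.013, -1.0, -0.0], [0.0, 0.0, -1.0]]
wrist_force: [-0.1, -0.9, -0.3]
width: 0.997
gripper_force: 0.0
[[-0.0155, -0.9649, -0.2622, 570.3562], [-0.9999, 0.0149, 0.0044, -18.0908], [-0.0004, 0.2623, -0.965, 375.0632], [0.0, 0.0, 0.0, 1.0]]
turner 0.84 [298.9, 8.4, 38.2, 237.5] [554.8 -17.3] [298.6  43.9] -2.1
mat 0.9 [249.9, 0.0, 131.5, 272.3] [542.9 -16.4] [355.7 160.4] -1.1
slab_a 0.96 [87.5, 206.9, 78.4, 59.3] [424.3 247.9] [115.2  86. ] -87.5
slab_a 0.86 [70.7, 131.1, 69.6, 67.2] [526.8 266.3] [117.4  85.6] -88.1
slab_a 0.75 [114.5, 3.0, 24.1, 10.9] [733.9 224.1] [40.2 16.9] 74.6
slab_a 0.74 [63.6, 52.9, 63.6, 75.3] [627.7 270.1] [116.9  85.8] -87.8
pos [503.4 -17.5 236.9] yaw -0.84 t 3.2 j [ -5.  -3. 113.   0.  70.  86.] w 1.0 F [-0.4 -0.6 -0.3] tilt [0.02 0.  ]
delta [ 0.0005 -0.0025  0.1769]
turn 0.0028
```

View pics/w1.png

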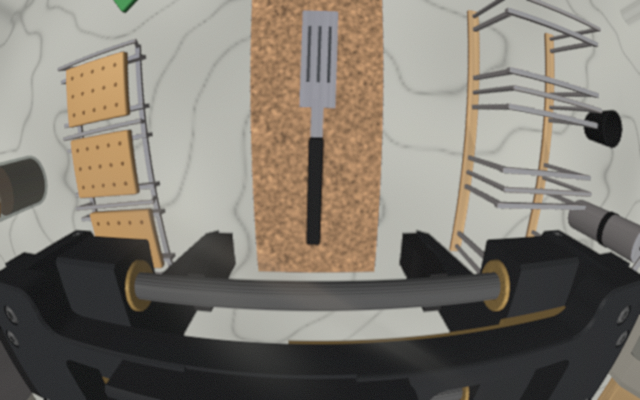

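The wrist view shows the turner clearly: blade tip (319,11), handle front (316,138), handle rear (313,243).

```bash
python3 - <<'E'
from h import *
i=camera_info("wrist")
print(plane("wrist",[[313.5,244],[316,138]],29,i).round(1).tolist(),plane("wrist",[[319.5,11],[319,107]],6,i).round(1).tolist())
for n in ["top"]:
    snapshot(n)
    d=silhouettes(n,"turner")[0]; v,u=np.nonzero(d["pixels"]); 
    im=snapshot("top")
    p=plane(n,np.c_[u,v],3); print(rectpose(p))
E
```

```text
[[418.6, -11.2, 29.0], [545.7, -16.5, 29.0]] [[700.3, -23.1, 6.0], [580.9, -20.5, 6.0]]
(array([476.7, -12.7]), array([103.2,  17.8]), -2.7)
```

```bash

python3 -m creep '{"gripper":[1,1,1,1,1,1,1,1],"delta_pos":[[-0.002,-0.0025,0.03],[0,0,0.05],[0,0,0.05],[0,0,0.04],[0,0,0.03],[0,0,0.014],[0,0,0.009],[0,0,0.001]],"delta_rot":[[0,0,0.027],[0,0,0],[0,0,0],[0,0,0],[0,0,0],[0,0,0],[0,0,0],[0,0,0]]}' 60
python3 go.py 501.5 -15 13 -2.4
python3 -m creep '{"gripper":[-1,-1,-1,-1,-1,-1,-1,-1],"delta_pos":[[0,0,0],[0,0,0],[0,0,0],[0,0,0],[0,0,0],[0,0,0],[0,0,0],[0,0,0]],"delta_rot":[[0,0,0],[0,0,0],[0,0,0],[0,0,0],[0,0,0],[0,0,0],[0,0,0],[0,0,0]]}' 60
```

```text
clock: 4.4
position: [501.8, -14.9, 13.0]
tool_rot: [[0.999, -0.042, 0.001], [-0.042, -0.999, -0.0], [0.001, 0.0, -1.0]]
wrist_force: [-0.2, -0.4, 0.2]
width: 0.998
gripper_force: 0.0
pos [501.8 -14.9  13. ] yaw -2.42 t 4.4 j [ -5.  12. 124.   0.  44.  88.] w 0.998 F [-0.2 -0.4  0.2] tilt [0.04 0.  ]
delta [-0.0003  0.0002  0.    ]
turn -0.0003
clock: 5.4
position: [501.3, -14.8, 12.7]
tool_rot: [[0.999, -0.042, -0.0], [-0.042, -0.999, -0.0], [-0.0, 0.0, -1.0]]
wrist_force: [0.5, 0.9, -0.0]
width: 0.2
gripper_force: 60.0
```

```bash
python3 - <<'E'
from h import *
def fit(px,off,loc,z):
    P=plane("top",np.array(px)/5-0.5+np.array(off),z)[:,:2]; loc=np.array(loc,float)
    f=lambda q:(np.c_[loc[:,0]*np.cos(q[2])-loc[:,1]*np.sin(q[2])+q[0],loc[:,0]*np.sin(q[2])+loc[:,1]*np.cos(q[2])+q[1]]-P).ravel()
    r=least_squares(f,[530,0,0]); print(r.x[:2].round(1),np.degrees(r.x[2]).round(2),np.abs(r.fun).max().round(1)); print(r.fun.reshape(-1,2).round(1).tolist())
xs=[137,71,33,-33,-71,-137]
fit([(268,121),(265,213),(271,268),(272,363),(276,420),(278,516),(52,131),(52,226),(55,280),(52,375),(50,431),(50,528)],(212,150),[(x,-75) for x in xs]+[(x,75) for x in xs],22)
fit([(292,87),(288,187),(292,240),(288,345),(290,403),(288,507),(65,75),(65,172),(62,230),(60,330),(58,389),(56,494)],(378,146),[(x,-75) for x in xs]+[(x,75) for x in xs],97)
E
python3 go.py 628 100 60 93.5
```

```text
[521.8 269.2] 3.67 3.6
[[0.9, 0.1], [-0.0, -3.6], [0.3, -0.4], [-0.5, -1.4], [-0.0, 0.3], [-2.1, -0.1], [0.5, 1.4], [1.5, 1.3], [1.0, 3.1], [0.1, 0.8], [-0.1, -0.6], [-1.6, -1.0]]
[ 551.9 -282.8] -2.63 3.4
[[-0.3, -1.0], [1.0, -3.4], [-1.9, -0.6], [0.6, -3.1], [-0.1, -1.6], [-0.4, -2.7], [0.4, 1.2], [-0.1, 2.8], [0.5, 1.8], [-0.1, 2.2], [-0.1, 1.9], [0.4, 2.4]]
pos [501.3 -14.8  12.7] yaw -2.42 t 5.4 j [ -5.  12. 124.  -0.  44.  88.] w 0.2 F [ 0.5  0.9 -0. ] tilt [-0.  0.]
delta [ 0.1217 -0.1201 -0.0473]
turn -1.6741
```

```bash

python3 -m creep '{"gripper":[-1,-1,-1,-1,-1,-1,-1,-1],"delta_pos":[[0,0,-0.01],[0,0,-0.03],[0,0,-0.03],[0,0,0],[0,0,0],[0,0,0],[0,0,0],[0,0,0]],"delta_rot":[[0,0,0],[0,0,0],[0,0,-0.05],[0,0,-0.16],[0,0,-0.18],[0,0,-0.18],[0,0,-0.18],[0,0,-0.18]]}'
python3 -m creep '{"gripper":[-1,-1,-1,-1,-1,-1,-1],"delta_pos":[[0,0,0],[0,0,0],[0,0,0],[0,0,0],[0,0,0],[0,0,0],[0,0,0]],"delta_rot":[[0,0,-0.18],[0,0,-0.18],[0,0,-0.18],[0,0,-0.15],[0,0,-0.054],[0,0,0],[0,0,0]]}'
python3 go.py 644.3 3.1 23 93.67
python3 - <<'E'
from h import *
i=camera_info("wrist"); im=snapshot("wrist"); cv2.imwrite("pics/w2.png",im[:,:,::-1])
E
```

```text
clock: 6.4
position: [501.2, -14.8, 83.1]
tool_rot: [[0.626, 0.779, -0.0], [0.779, -0.626, -0.0], [-0.0, 0.0, -1.0]]
wrist_force: [-0.8, 0.7, -1.8]
width: 0.2
gripper_force: 60.0
clock: 7.28
position: [501.4, -14.8, 82.9]
tool_rot: [[-0.06, 0.998, 0.0], [0.998, 0.06, -0.0], [-0.0, 0.0, -1.0]]
wrist_force: [0.4, -0.4, -1.3]
width: 0.199
gripper_force: 60.0
pos [501.4 -14.8  82.9] yaw 93.44 t 7.3 j [ -5.   6. 122.   0.  52.  -8.] w 0.199 F [ 0.4 -0.4 -1.3] tilt [-0.    0.01]
delta [0.0093 0.1438 0.06  ]
turn -0.004
```

View pics/w2.png

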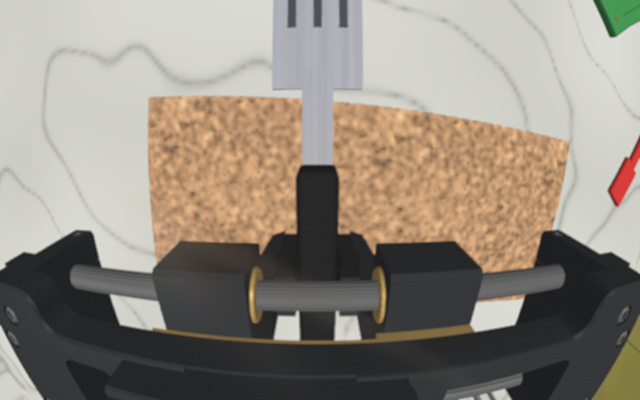

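The turner is straight in the jaws (handle front 317,167; blade base 317,88). I check its position and pitch against the model.

```bash
python3 - <<'E'
from h import *
s=read_state();R=np.array(s["tool_rot"]);p=s["position"]
for g in (18,20,22):
  P=[[65-g,0,-16],[100-g,-21,7],[100-g,21,7]]
  print(g,proj("wrist",[p+R@np.array(q,float) for q in P]).round(1).tolist())
E
python3 -m creep '{"gripper":[-1,-1,-1,-1,-1,-1,-1,-1],"delta_pos":[[0,0.03,0],[0,0.045,0],[0.004,0.04,0.01],[0.004,0.02,0.02],[0,0.009,0.02],[0,0,0.01],[0,0,0],[0,0,0]],"delta_rot":[[0,0,0],[0,0,0],[0,0,-0.004],[0,0,0],[0,0,0],[0,0,0],[0,0,0],[0,0,0]]}'
python3 go.py 636 132.8 23 93.67
python3 - <<'E'
from h import *
cv2.imwrite("pics/w3.png",snapshot("wrist")[:,:,::-1])
E
```

```text
18 [[317.9, 167.9], [272.3, 86.3], [362.9, 86.2]]
20 [[317.9, 172.9], [272.4, 90.5], [362.9, 90.4]]
22 [[317.9, 177.7], [272.4, 94.7], [362.9, 94.6]]
clock: 8.32
position: [644.5, 2.0, 23.4]
tool_rot: [[-0.065, 0.998, 0.001], [0.998, 0.065, -0.0], [-0.0, 0.001, -1.0]]
wrist_force: [-1.2, 0.5, -0.6]
width: 0.197
gripper_force: 60.0
pos [644.5   2.   23.4] yaw 93.71 t 8.3 j [ -2.  24. 106.   0.  50.  -6.] w 0.197 F [-1.2  0.5 -0.6] tilt [-0.    0.04]
delta [ 1.311e-01 -1.000e-04  4.000e-04]
turn 0.0007
```

View pics/w3.png

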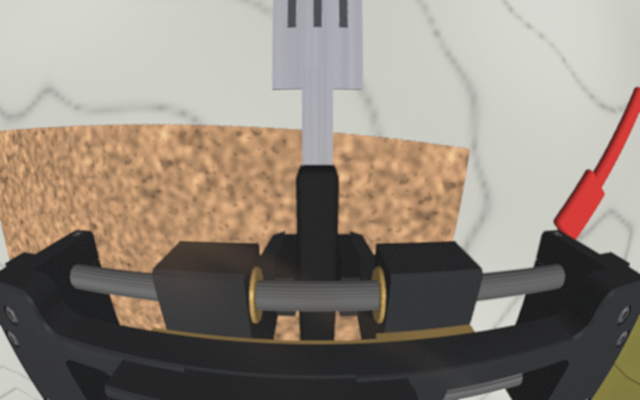

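```bash

python3 -m creep '{"gripper":[-1,-1,-1,-1,-1,-1,-1,-1],"delta_pos":[[0.01,0,0],[0.02,0,0],[0.025,0,0],[0.025,0,0],[0.025,0,0],[0.015,0,0],[0.01,0,0],[0,0,0]],"delta_rot":[[0,0,0],[0,0,0],[0,0,0],[0,0,0],[0,0,0],[0,0,0],[0,0,0],[0,0,0]]}'
python3 go.py 636 132.8 23 93.67
python3 - <<'E'
from h import *
cv2.imwrite("pics/s1.png",cv2.resize(snapshot("side")[200:330,200:420,::-1],None,fx=3,fy=3,interpolation=cv2.INTER_CUBIC))
E
```

```text
clock: 9.38
position: [636.0, 132.5, 22.7]
tool_rot: [[-0.066, 0.998, 0.0], [0.998, 0.066, -0.0], [-0.0, 0.0, -1.0]]
wrist_force: [-0.9, 0.2, -1.9]
width: 0.201
gripper_force: 60.0
pos [636.  132.5  22.7] yaw 93.79 t 9.4 j [ 10.  25. 105.  -0.  50.   6.] w 0.201 F [-0.9  0.2 -1.9] tilt [-0.01  0.  ]
delta [ 0.0003 -0.     -0.0003]
turn 0.002
```

View pics/s1.png

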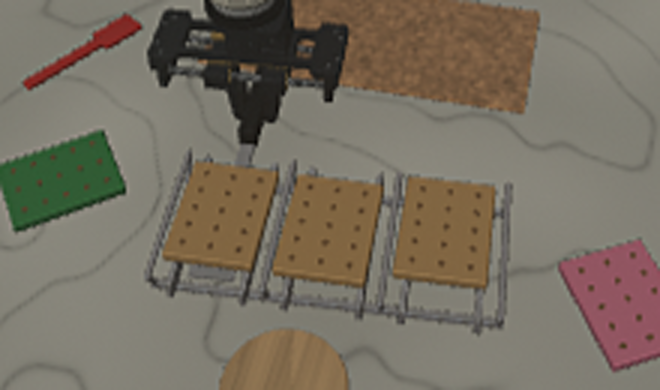

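Blade tip shows beyond slab c at (213,270), between the rails and under the slab. Now lift and carry it.

```bash

python3 -m creep '{"gripper":[-1,-1,-1,-1,-1,-1,-1,-1],"delta_pos":[[0,0,-0.005],[0,0,-0.005],[0,0,-0.01],[0,0,-0.02],[0,0,-0.03],[0,0,-0.03],[0,0,-0.025],[0,0,-0.015]],"delta_rot":[[0,0,0],[0,0,0],[0,0,0],[0,0,0],[0,0,0],[0,0,0],[0,0,0],[0,0,0]]}'
python3 go.py 653 -428.8 160 89.2
python3 - <<'E'
from h import *
cv2.imwrite("pics/s2.png",snapshot("side")[:,:,::-1])
E
```

```text
clock: 10.42
position: [637.3, 131.9, 166.0]
tool_rot: [[-0.065, 0.998, 0.004], [0.998, 0.065, 0.001], [0.0, 0.004, -1.0]]
wrist_force: [-0.7, 0.7, -2.3]
width: 0.197
gripper_force: 60.0
pos [637.3 131.9 166. ] yaw 93.72 t 10.4 j [ 10.  16. 100.  -0.  64.   6.] w 0.197 F [-0.7  0.7 -2.3] tilt [0.02 0.23]
delta [-0.5606 -0.0207  0.0058]
turn 0.0789
```

View pics/s2.png

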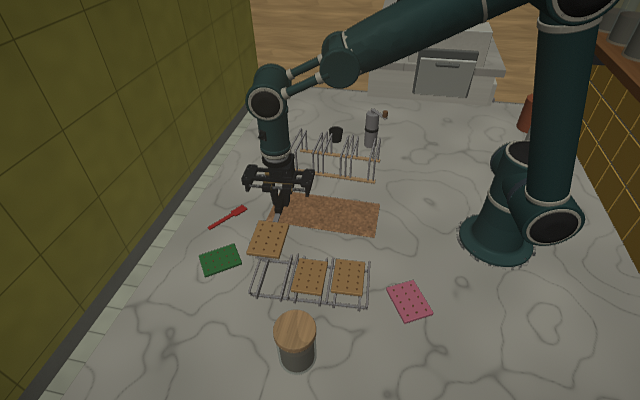

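Slab c rides level on the blade at (268,238). Carrying it over to the stand.

```bash

python3 -m creep '{"gripper":[-1,-1,-1,-1,-1,-1,-1,-1],"delta_pos":[[-0.01,0,0],[-0.025,-0.001,0],[-0.04,-0.002,0],[-0.05,-0.003,0],[-0.05,-0.003,0],[-0.05,-0.003,0],[-0.05,-0.003,0],[-0.05,-0.003,0]],"delta_rot":[[0,0,0],[0,0,0],[0,0,0],[0,0,0],[0,0,0],[0,0,0],[0,0,0],[0,0,0]]}'
python3 -m creep '{"gripper":[-1,-1,-1,-1,-1,-1,-1,-1],"delta_pos":[[-0.05,-0.003,0],[-0.05,0,0],[-0.05,0,0],[-0.04,0,0],[-0.025,0,0],[-0.015,0,0],[-0.006,0,0],[0,0,0]],"delta_rot":[[0,0,0],[0,0,0],[0,0,0.01],[0,0,0.02],[0,0,0.025],[0,0,0.02],[0,0,0.005],[0,0,0]]}'
python3 go.py 653 -428.8 130 89.2
python3 - <<'E'
from h import *
cv2.imwrite("pics/t2.png",cv2.resize(snapshot("top")[130:290,350:510,::-1],None,fx=3.7,fy=3.7,interpolation=cv2.INTER_CUBIC))
for d in silhouettes("top","slab_c"):
    v,u=np.nonzero(d["pixels"]); p=plane("top",np.c_[u,v],167); print(round(d["confidence"],2),d["bbox"],*rectpose(p))
E
```

```text
clock: 11.48
position: [637.8, -195.6, 160.7]
tool_rot: [[-0.065, 0.998, -0.003], [0.998, 0.065, 0.001], [0.001, -0.003, -1.0]]
wrist_force: [0.4, -0.0, -1.7]
width: 0.197
gripper_force: 60.0
clock: 12.48
position: [649.3, -428.7, 162.6]
tool_rot: [[0.014, 1.0, -0.0], [1.0, -0.014, 0.001], [0.001, -0.0, -1.0]]
wrist_force: [-0.3, 0.3, -3.1]
width: 0.195
gripper_force: 60.0
pos [ 649.3 -428.7  162.6] yaw 89.17 t 12.5 j [-35.  29.  82.   0.  69. -34.] w 0.195 F [-0.3  0.3 -3.1] tilt [ 0.04 -0.02]
delta [-0.0001  0.0037  0.0326]
turn -0.0005
0.91 [220.7, 277.6, 37.7, 36.8] [258.8 247.1] [97.6 72.2] -61.5
0.79 [230.2, 227.8, 33.5, 28.3] [408.9 227.6] [94.5 76. ] -87.7
0.75 [233.7, 121.7, 37.2, 33.3] [746.2 220.6] [100.9  77. ] 35.6
0.69 [224.6, 204.1, 35.9, 21.7] [500.7 243.9] [96.3 70.3] -89.2
0.69 [395.0, 149.5, 39.8, 32.5] [ 649.7 -285.1] [113.8  88.4] 88.3
```

View pics/t2.png

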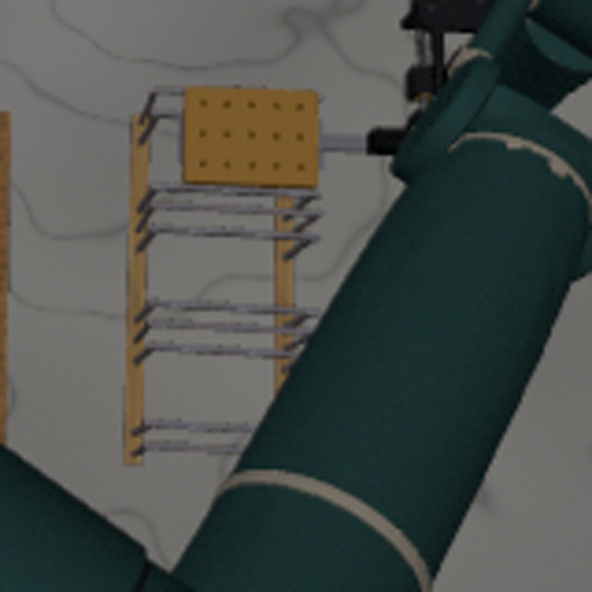

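The slab sits above bay 2, about 5 mm short in x. Shift, lower, then withdraw.

```bash

python3 -m creep '{"gripper":[-1,-1,-1,-1,-1,-1,-1,-1],"delta_pos":[[-0.002,0.005,0.005],[0,0,0.015],[0,0,0.015],[0,0,0.01],[0,0,0.006],[0,0,0.005],[0,0,0.006],[0,0,0.006]],"delta_rot":[[0,0,0],[0,0,0],[0,0,0],[0,0,0],[0,0,0],[0,0,0],[0,0,0],[0,0,0]]}'
python3 -m creep '{"gripper":[-1,-1],"delta_pos":[[0,0,0],[0,0,0]],"delta_rot":[[0,0,0],[0,0,0]]}'
python3 go.py 655 -428.8 95 89.2
python3 - <<'E'
from h import *
snapshot("top")
for d in silhouettes("top","slab_c"):
    v,u=np.nonzero(d["pixels"]); p=plane("top",np.c_[u,v],112); print(round(d["confidence"],2),d["bbox"],*rectpose(p))
E
```

```text
clock: 13.58
position: [654.6, -431.8, 95.1]
tool_rot: [[0.015, 1.0, 0.001], [1.0, -0.015, -0.001], [-0.001, 0.001, -1.0]]
wrist_force: [0.3, 0.6, -2.2]
width: 0.2
gripper_force: 60.0
clock: 13.82
position: [654.3, -431.7, 95.1]
tool_rot: [[0.015, 1.0, 0.0], [1.0, -0.015, -0.0], [-0.0, 0.0, -1.0]]
wrist_force: [-0.4, 0.1, -1.9]
width: 0.196
gripper_force: 60.0
pos [ 654.3 -431.7   95.1] yaw 89.14 t 13.8 j [-35.  33.  84.   0.  63. -34.] w 0.196 F [-0.4  0.1 -1.9] tilt [-0.01  0.03]
delta [0.0029 0.0006 0.0001]
turn -0.0011
0.83 [393.4, 155.2, 38.1, 27.2] [ 655.6 -289.1] [112.7  91.7] 88.6
0.83 [236.8, 120.7, 35.2, 34.5] [765.4 229.5] [102.9  77.3] 38.3
0.72 [227.9, 227.3, 33.4, 25.8] [414.3 237.4] [99.8 78.8] -86.8
0.71 [228.3, 201.3, 30.9, 26.7] [509.7 254.7] [101.3  85.3] -86.8
0.66 [217.5, 273.9, 43.4, 40.2] [258.9 258.6] [107.1  82.6] -61.4
```

```bash

python3 -m creep '{"gripper":[-1,-1,-1,-1,-1,-1,-1,-1],"delta_pos":[[-0.01,0,0],[-0.02,0,0],[-0.03,0,0],[-0.03,0,0],[-0.025,0,0],[-0.015,0,0],[-0.002,0,-0.02],[0,0,-0.055]],"delta_rot":[[0,0,0],[0,0,0],[0,0,0],[0,0,0],[0,0,0],[0,0,0],[0,0,0],[0,0,0]]}'
python3 -m creep '{"gripper":[-1,-1,-1,-1,-1,-1,-1,-1],"delta_pos":[[0.02,-0.005,-0.02],[0.05,-0.015,0],[0.055,-0.018,0],[0.055,-0.018,0],[0.055,-0.018,0],[0.055,-0.018,0],[0.055,-0.018,0],[0.055,-0.018,0]],"delta_rot":[[0,0,0],[0,0,0],[0,0,0],[0,0,0],[0,0,0],[0,0,0],[0,0,0],[0,0,0]]}'
python3 -m creep '{"gripper":[-1,-1,-1,-1,-1,-1,-1,-1],"delta_pos":[[0.055,-0.018,0],[0.055,-0.01,0],[0.03,0,0],[0.01,0,0],[0,0,0],[0,0,0],[0,0,0],[0,0,0]],"delta_rot":[[0,0,0],[0,0,0.1],[0,0,0.18],[0,0,0.18],[0,0,0.18],[0,0,0.18],[0,0,0.18],[0,0,0.18]]}'
python3 -m creep '{"gripper":[-1,-1,-1,-1],"delta_pos":[[0,0,0],[0,0,0],[0,0,0],[0,0,0]],"delta_rot":[[0,0,0.18],[0,0,0.18],[0,0,0.06],[0,0,0]]}'
python3 go.py 501 -15 14 -2.4
python3 - <<'E'
from h import *
cv2.imwrite("pics/t3.png",snapshot("top")[:,:,::-1])
for d in silhouettes("top","slab_c"):
    v,u=np.nonzero(d["pixels"]); p=plane("top",np.c_[u,v],112 if d["bbox"][0]>300 else 37); print(round(d["confidence"],2),d["bbox"],*rectpose(p))
E
```

```text
clock: 14.92
position: [650.1, -561.6, 165.6]
tool_rot: [[0.015, 1.0, -0.007], [1.0, -0.015, 0.007], [0.006, -0.007, -1.0]]
wrist_force: [0.5, 0.0, -1.6]
width: 0.198
gripper_force: 60.0
clock: 15.92
position: [529.9, -159.3, 191.8]
tool_rot: [[0.014, 1.0, 0.003], [1.0, -0.014, -0.0], [-0.0, 0.003, -1.0]]
wrist_force: [-0.3, 0.5, -1.1]
width: 0.197
gripper_force: 60.0
clock: 16.92
position: [510.3, -11.1, 191.6]
tool_rot: [[0.932, 0.362, 0.002], [0.362, -0.932, 0.0], [0.002, 0.001, -1.0]]
wrist_force: [0.2, 0.1, -1.6]
width: 0.2
gripper_force: 60.0
clock: 17.42
position: [510.3, -11.3, 191.3]
tool_rot: [[0.999, -0.043, 0.002], [-0.043, -0.999, 0.0], [0.002, -0.0, -1.0]]
wrist_force: [0.5, 0.5, -2.3]
width: 0.198
gripper_force: 60.0
pos [510.3 -11.3 191.3] yaw -2.44 t 17.4 j [ -4.  -0. 115.   0.  65.  88.] w 0.198 F [ 0.5  0.5 -2.3] tilt [ 0.12 -0.02]
delta [-0.0095  0.0041  0.1773]
turn -0.0008
0.77 [217.6, 277.4, 39.0, 37.0] [255.4 273.6] [109.2  84.9] -58.1
0.76 [396.6, 154.5, 33.3, 29.4] [ 655.9 -287.2] [109.5  85.3] 88.2
0.68 [228.3, 201.8, 34.1, 20.9] [526.8 269.9] [109.4  84.8] -89.2
0.68 [233.7, 120.6, 39.8, 34.9] [793.7 241.4] [110.7  83.9] 38.0
0.64 [229.1, 229.7, 35.5, 26.4] [421.7 250.8] [105.8  83.8] -86.8
0.51 [322.7, 148.6, 10.4, 90.0] [583.4 -19.5] [293.8  42.1] 0.3
0.25 [156.2, 198.2, 36.3, 36.6] [516.7 493.8] [139.9  97.8] 71.5
```

```bash

python3 -m creep '{"gripper":[-1,-1,-1,-1,-1,-1,-1,-1],"delta_pos":[[-0.01,0.004,0.03],[0,0,0.05],[0,0,0.05],[0,0,0.03],[0,0,0.01],[0,0,0.005],[0,0,0.002],[0,0,0]],"delta_rot":[[0,0,0],[0,0,0],[0,0,0],[0,0,0],[0,0,0],[0,0,0],[0,0,0],[0,0,0]]}'
python3 go.py 501 -15 13 -2.4
python3 -m creep '{"gripper":[-0.6,0,0.5,1,1,1,1,1],"delta_pos":[[0,0,0],[0,0,0],[0,0,0],[0,0,0],[0,0,-0.03],[0,0,-0.03],[0,0,0],[0,0,0]],"delta_rot":[[0,0,0],[0,0,0],[0,0,0],[0,0,0],[0,0,0],[0,0,0],[0,0,-0.185],[0,0,-0.185]]}'
python3 -m creep '{"gripper":[1,1,1,1,1,1,1,1],"delta_pos":[[0,0,0],[0,0,0],[0,0,0],[0,0,0],[0,0,0],[0,0,0],[0,0,0],[0,0,0]],"delta_rot":[[0,0,-0.185],[0,0,-0.185],[0,0,-0.185],[0,0,-0.185],[0,0,-0.185],[0,0,-0.185],[0,0,-0.185],[0,0,-0.185]]}'
python3 -m creep '{"gripper":[1,1,1,1,1,1,1,1],"delta_pos":[[0,0,0],[0,0,0],[0,0,0],[0,0,0],[0,0,0],[0,0,0],[0,0,0],[0,0,0]],"delta_rot":[[0,0,-0.185],[0,0,-0.185],[0,0,-0.185],[0,0,-0.185],[0,0,-0.185],[0,0,-0.185],[0,0,-0.185],[0,0,0]]}'
python3 go.py 501 -15 13 177.6
```

```text
clock: 18.52
position: [501.1, -15.5, 13.9]
tool_rot: [[0.999, -0.044, 0.002], [-0.044, -0.999, -0.0], [0.002, 0.0, -1.0]]
wrist_force: [0.1, 1.1, -1.7]
width: 0.199
gripper_force: 60.0
pos [501.1 -15.5  13.9] yaw -2.52 t 18.5 j [ -5.  12. 124.   0.  44.  88.] w 0.199 F [ 0.1  1.1 -1.7] tilt [0.13 0.  ]
delta [-0.0002 -0.0005  0.0009]
turn -0.0022
clock: 19.52
position: [500.5, -15.5, 73.5]
tool_rot: [[0.945, 0.326, 0.001], [0.326, -0.945, -0.0], [0.001, 0.001, -1.0]]
wrist_force: [-0.7, 0.3, -0.8]
width: 0.973
gripper_force: 0.0
clock: 20.52
position: [500.0, -15.4, 72.7]
tool_rot: [[-0.239, 0.971, -0.0], [0.971, 0.239, 0.0], [0.0, 0.0, -1.0]]
wrist_force: [0.1, -0.5, -0.6]
width: 1.0
gripper_force: 0.0
clock: 21.52
position: [500.0, -15.4, 72.7]
tool_rot: [[-0.999, 0.043, 0.0], [0.043, 0.999, 0.0], [-0.0, 0.0, -1.0]]
wrist_force: [0.3, 0.4, 0.9]
width: 1.003
gripper_force: 0.0
pos [500.  -15.4  72.7] yaw 177.54 t 21.5 j [ -5.   7. 122.   0.  51. -92.] w 1.003 F [0.3 0.4 0.9] tilt [-0.  0.]
delta [-0.001   0.0005  0.0597]
turn -0.001
```

```bash

python3 -m creep '{"gripper":[1,1,1,1,-1,-1,-1,-1],"delta_pos":[[0,0,0.03],[0,0,0.025],[0,0,0.0045],[0,0,0],[0,0,0],[0,0,0],[0,0,0],[0,0,0]],"delta_rot":[[0,0,0],[0,0,0],[0,0,0],[0,0,0],[0,0,0],[0,0,0],[0,0,0],[0,0,0]]}' 60
python3 -m creep '{"gripper":[-1,-1,-1,-1,-1,-1,-1,-1],"delta_pos":[[0,0,0],[0,0,0],[0,0,0],[0,0,-0.01],[0,0,-0.035],[0,0,-0.05],[0,0,-0.05],[0,0,-0.03]],"delta_rot":[[0,0,0],[0,0,0],[0,0,0],[0,0,0],[0,0,0],[0,0,0.05],[0,0,0.15],[0,0,0.18]]}' 60
python3 -m creep '{"gripper":[-1,-1,-1,-1,-1,-1,-1,-1],"delta_pos":[[0,0,0],[0,0,0],[0,0,0],[0,0,0],[0,0,0],[0,0,0],[0,0,0],[0,0,0]],"delta_rot":[[0,0,0.18],[0,0,0.18],[0,0,0.18],[0,0,0.18],[0,0,0.18],[0,0,0.18],[0,0,0.113],[0,0,0]]}' 60
python3 - <<'E'
from h import *
cv2.imwrite("pics/w4.png",snapshot("wrist")[:,:,::-1])
s=read_state();R=np.array(s["tool_rot"]);p=s["position"]
for g in (15,18,21):
  P=[[-65+g,0,-16],[-100+g,-21,7],[-100+g,21,7]]
  print(g,proj("wrist",[p+R@np.array(q,float) for q in P]).round(1).tolist())
c=np.array([655.9,-287.2]); y=np.radians(87.37); u=np.array([np.cos(y),np.sin(y)])
print("pick TCP",c+141.5*u,"start",c+275*u)
E
python3 go.py 668.5 -12.5 95 87.37
```

```text
clock: 22.52
position: [500.2, -15.5, 13.5]
tool_rot: [[-0.999, 0.041, 0.001], [0.041, 0.999, -0.0], [-0.001, -0.0, -1.0]]
wrist_force: [-0.2, 0.7, 0.0]
width: 0.572
gripper_force: 0.0
clock: 23.52
position: [501.0, -15.5, 191.7]
tool_rot: [[-0.91, 0.414, 0.004], [0.414, 0.91, -0.0], [-0.004, 0.001, -1.0]]
wrist_force: [-0.1, -0.4, -2.6]
width: 0.203
gripper_force: 60.0
clock: 24.52
position: [499.7, -15.4, 188.4]
tool_rot: [[0.042, 0.999, -0.0], [0.999, -0.042, 0.0], [0.0, -0.0, -1.0]]
wrist_force: [0.5, -0.7, -1.2]
width: 0.204
gripper_force: 60.0
15 [[318.2, 353.5], [285.7, 366.6], [350.4, 366.4]]
18 [[318.2, 349.5], [285.4, 363.5], [350.7, 363.3]]
21 [[318.2, 345.4], [285.1, 360.4], [350.9, 360.2]]
pick TCP [ 662.39287489 -145.84904466] start [668.51866145 -12.48966277]
pos [499.8 -15.4 188.4] yaw 87.66 t 24.6 j [ -5.  -1. 117.   0.  65.  -2.] w 0.201 F [ 0.5  0.1 -0.8] tilt [0. 0.]
delta [0.0098 0.1684 0.0934]
turn 0.0051
```

View pics/w4.png

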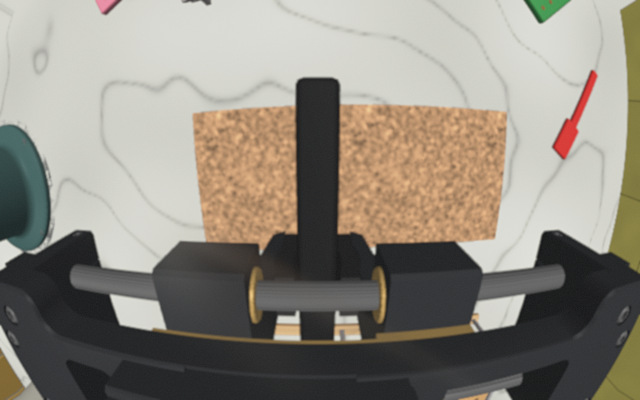

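```bash

python3 -m creep '{"gripper":[-1,-1,-1,-1,-1,-1,-1,-1],"delta_pos":[[0.01,0.03,0],[0.012,0.045,0.01],[0,0.045,0.02],[0,0.035,0.03],[0,0.0135,0.025],[0,0,0.008],[0,0,0],[0,0,0]],"delta_rot":[[0,0,0.005],[0,0,0],[0,0,0],[0,0,0],[0,0,0],[0,0,0],[0,0,0],[0,0,0]]}'
python3 go.py 662.4 -145.8 95 87.37
python3 - <<'E'
from h import *
s=read_state();R=np.array(s["tool_rot"]);p=s["position"]
print([ (g,proj("wrist",[p+R@np.array([65+g,0,-16.])]).round(1).tolist()) for g in (15,18,21)])
E
```

```text
clock: 25.58
position: [669.5, -1.4, 96.7]
tool_rot: [[0.048, 0.999, 0.002], [0.999, -0.048, -0.0], [0.0, 0.002, -1.0]]
wrist_force: [-0.4, -0.2, -1.2]
width: 0.197
gripper_force: 60.0
pos [669.5  -1.4  96.7] yaw 87.28 t 25.6 j [ -2.  22. 100.   0.  58.   0.] w 0.197 F [-0.4 -0.2 -1.2] tilt [0.  0.1]
delta [-0.1446 -0.0002  0.0017]
turn -0.0016
[(15, [[317.8, 84.6]]), (18, [[317.8, 77.1]]), (21, [[317.8, 69.6]])]
```

```bash

python3 -m creep '{"gripper":[-1,-1,-1,-1,-1,-1,-1,-1],"delta_pos":[[-0.015,0,0.001],[-0.025,0,0],[-0.03,0,0],[-0.03,0,0],[-0.025,0,0],[-0.015,0,0],[-0.005,0,0],[0,0,-0.002]],"delta_rot":[[0,0,0],[0,0,0],[0,0,0],[0,0,0],[0,0,0],[0,0,0],[0,0,0],[0,0,0]]}'
python3 -m creep '{"gripper":[-1,-1,-1,-1,-1,-1,-1,-1],"delta_pos":[[0,0,-0.005],[0,0,-0.005],[0,0,-0.008],[0,0,-0.012],[0,0,-0.012],[0,0,-0.006],[0,0,0],[0,0,0]],"delta_rot":[[0,0,0],[0,0,0],[0,0,0],[0,0,0],[0,0,0],[0,0,0],[0,0,0],[0,0,0]]}'
python3 go.py
python3 - <<'E'
from h import *
im=snapshot("top")
for d in silhouettes("top","slab_c"):
    z=155 if d["bbox"][0]>300 else 37
    v,u=np.nonzero(d["pixels"]); p=plane("top",np.c_[u,v],z); print(round(d["confidence"],2),d["bbox"],*rectpose(p))
cv2.imwrite("pics/st4.png",np.hstack([cv2.resize(im[130:290,350:510],(400,400)),cv2.resize(snapshot("side")[80:240,240:400],(400,400))])[:,:,::-1])
E
```

```text
clock: 26.58
position: [662.2, -146.1, 96.0]
tool_rot: [[0.048, 0.999, -0.001], [0.999, -0.048, 0.0], [0.0, -0.001, -1.0]]
wrist_force: [-0.8, 0.3, -1.3]
width: 0.203
gripper_force: 60.0
clock: 27.58
position: [662.1, -146.2, 143.8]
tool_rot: [[0.048, 0.999, -0.001], [0.999, -0.048, 0.0], [0.0, -0.001, -1.0]]
wrist_force: [-0.4, -0.0, -2.1]
width: 0.196
gripper_force: 60.0
pos [ 662.1 -146.2  143.8] yaw 87.24 t 27.6 j [-15.  20.  97.   0.  63. -12.] w 0.196 F [-0.4 -0.  -2.1] tilt [ 0.01 -0.04]
0.94 [216.6, 276.6, 42.1, 38.7] [256.3 273.2] [108.1  81.3] -61.1
0.82 [225.7, 202.0, 33.5, 22.9] [525.1 269.8] [109.3  81.4] -89.2
0.76 [236.3, 119.9, 35.2, 38.9] [792.7 241.7] [112.   84.7] 37.1
0.69 [397.1, 151.1, 35.9, 31.5] [ 653.3 -286.1] [105.9  85.2] 87.6
0.67 [229.2, 228.5, 35.3, 29.4] [421.5 250.8] [105.7  83.2] -86.9
```

View pics/st4.png

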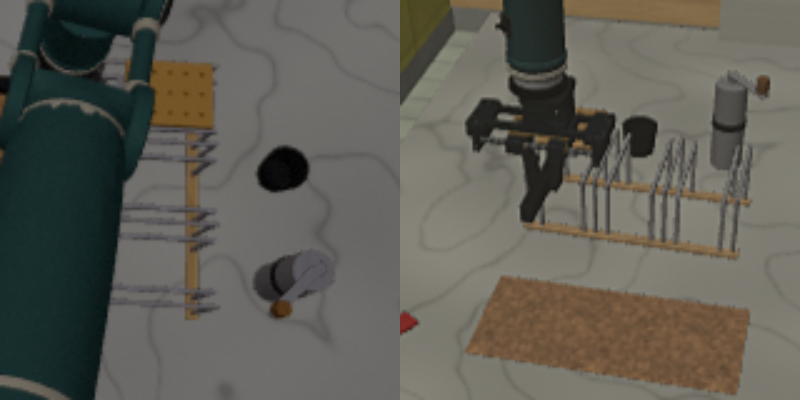

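The slab rides on the blade over bay 2, and the crank points towards the robot, away from bay 1. Moving across to bay 0.

```bash

python3 -m creep '{"gripper":[-1,-1,-1,-1,-1,-1,-1,-1],"delta_pos":[[0,-0.01,0],[0,-0.025,0],[0,-0.04,0],[0,-0.043,0],[0,-0.04,0],[0,-0.03,0],[0,-0.015,0],[0,-0.005,0]],"delta_rot":[[0,0,0],[0,0,0],[0,0,0],[0,0,0],[0,0,0],[0,0,0],[0,0,0],[0,0,0]]}'
python3 -m creep '{"gripper":[-1,-1],"delta_pos":[[0,0,0],[0,0,0]],"delta_rot":[[0,0,0],[0,0,0]]}'
python3 go.py 454.5 -136.5 96
python3 - <<'E'
from h import *
im=snapshot("top")
for d in silhouettes("top","slab_c"):
    if d["bbox"][0]<300: continue
    v,u=np.nonzero(d["pixels"]); p=plane("top",np.c_[u,v],149); print(round(d["confidence"],2),d["bbox"],*rectpose(p), p.max(0),p.min(0))
E
```

```text
clock: 28.72
position: [454.1, -136.3, 144.4]
tool_rot: [[0.048, 0.999, 0.001], [0.999, -0.048, -0.0], [-0.0, 0.001, -1.0]]
wrist_force: [0.0, -0.0, -2.0]
width: 0.195
gripper_force: 60.0
clock: 28.98
position: [455.7, -136.5, 144.5]
tool_rot: [[0.048, 0.999, 0.001], [0.999, -0.048, -0.0], [-0.0, 0.001, -1.0]]
wrist_force: [0.4, -0.1, -3.7]
width: 0.2
gripper_force: 60.0
pos [ 455.7 -136.5  144.5] yaw 87.26 t 29.0 j [-20.  -2. 122.   0.  60. -17.] w 0.2 F [ 0.4 -0.1 -3.7] tilt [-0.01  0.06]
delta [-0.0001 -0.0013  0.0485]
0.87 [406.1, 218.2, 25.6, 27.3] [ 449.5 -293.2] [84.4 78. ] -2.4 [ 491.34035094 -252.73678268  149.        ] [ 408.71361367 -333.72325271  149.        ]
```

```bash

python3 -m creep '{"gripper":[-1,-1,-1,-1,-1,-1,-1,-1],"delta_pos":[[0,-0.0015,0.008],[0,0,0.012],[0,0,0.01],[0,0,0.005],[0,0,0.005],[0,0,0.004],[0,0,0.005],[0,0,0]],"delta_rot":[[0,0,0],[0,0,0],[0,0,0],[0,0,0],[0,0,0],[0,0,0],[0,0,0],[0,0,0]]}'
python3 go.py
python3 -m creep '{"gripper":[-1,-1,-1,-1,-1,-1,-1,-1],"delta_pos":[[0.01,0,0],[0.02,0,0],[0.03,0,0],[0.03,0,0],[0.03,0,0],[0.015,0,-0.01],[0,0,-0.04],[0,0,-0.05]],"delta_rot":[[0,0,0],[0,0,0],[0,0,0],[0,0,0],[0,0,0],[0,0,0],[0,0,0],[0,0,0]]}'
python3 - <<'E'
from h import *
im=snapshot("top")
for d in silhouettes("top","slab_c"):
    v,u=np.nonzero(d["pixels"]); p=plane("top",np.c_[u,v],112 if d["bbox"][0]>300 else 37); print(round(d["confidence"],2),d["bbox"],*rectpose(p), p.max(0),p.min(0))
E
python3 go.py 501 -15 13.5 177.5
```

```text
clock: 30.08
position: [453.0, -136.1, 94.9]
tool_rot: [[0.048, 0.999, -0.0], [0.999, -0.048, 0.0], [0.0, -0.0, -1.0]]
wrist_force: [0.2, 0.2, -2.3]
width: 0.2
gripper_force: 60.0
pos [ 453.  -136.1   94.9] yaw 87.25 t 30.1 j [-20.   2. 124.  -0.  54. -17.] w 0.2 F [ 0.2  0.2 -2.3] tilt [ 0.01 -0.03]
clock: 31.08
position: [458.6, -0.9, 195.9]
tool_rot: [[0.047, 0.999, -0.002], [0.999, -0.047, -0.0], [-0.0, -0.002, -1.0]]
wrist_force: [0.8, -0.6, -2.0]
width: 0.201
gripper_force: 60.0
0.91 [229.3, 200.6, 31.5, 24.0] [526.8 269.8] [109.6  84.8] -89.2 [569.55210907 325.14149619  37.        ] [483.74184365 214.46328258  37.        ]
0.84 [394.0, 218.2, 34.6, 34.1] [ 447.8 -277.6] [105.9  87.3] 88.7 [ 490.91303133 -223.87197394  112.        ] [ 403.54386915 -331.17599609  112.        ]
0.83 [232.4, 231.5, 31.8, 24.8] [421.7 251. ] [105.8  83. ] -87.0 [465.31250418 305.8113009   37.        ] [378.39668106 197.00117111  37.        ]
0.64 [216.7, 276.4, 41.6, 37.9] [256.  272.3] [112.3  83. ] -62.6 [311.65338908 336.70441569  37.        ] [198.10865728 213.71480858  37.        ]
0.56 [237.8, 117.7, 37.2, 36.2] [795.3 242. ] [111.7  86.4] 37.1 [859.49276041 301.52085569  37.        ] [731.32320466 178.38444817  37.        ]
pos [464.1  -1.5 202.4] yaw 87.27 t 31.2 j [ -3.  -7. 120.  -0.  66.  -1.] w 0.195 F [ 1.3  0.7 -0.6] tilt [-0.02  0.73]
delta [-0.0117  0.0351  0.1894]
turn -1.5748
```

Slab is centred in bay 0. Now lay the turner down and regrip it the other way round.

```bash

python3 -m creep '{"gripper":[-1,-1,-1,-1,-1,-1,-1,-1],"delta_pos":[[-0.012,0.035,0],[0,0,0],[0,0,0],[0,0,0],[0,0,0],[0,0,0],[0,0,0],[0,0,0]],"delta_rot":[[0,0,0],[0,0,-0.1],[0,0,-0.18],[0,0,-0.18],[0,0,-0.18],[0,0,-0.18],[0,0,-0.18],[0,0,-0.18]]}'
python3 -m creep '{"gripper":[-1,-1,-1,-1,-1],"delta_pos":[[0,0,0],[0,0,0],[0,0,0.03],[0,0,0.03],[0,0,0]],"delta_rot":[[0,0,-0.18],[0,0,-0.17],[0,0,-0.045],[0,0,0],[0,0,0]]}'
python3 go.py 501 -15 13.5 177.5
```

```text
clock: 32.17
position: [493.6, -15.1, 194.8]
tool_rot: [[-0.908, 0.42, -0.001], [0.42, 0.908, -0.0], [0.001, -0.0, -1.0]]
wrist_force: [-0.7, -0.0, -1.0]
width: 0.201
gripper_force: 60.0
clock: 32.8
position: [491.2, -14.9, 132.5]
tool_rot: [[-0.999, 0.044, -0.007], [0.044, 0.999, 0.0], [0.007, 0.0, -1.0]]
wrist_force: [-0.7, 0.3, -2.2]
width: 0.199
gripper_force: 60.0
pos [491.2 -14.9 132.5] yaw 177.48 t 32.8 j [ -5.   1. 120.  -0.  59. -92.] w 0.199 F [-0.7  0.3 -2.2] tilt [0.38 0.  ]
delta [-0.0106  0.0003  0.1189]
turn -0.0003
```

```bash

python3 -m creep '{"gripper":[-1,-1,-1,-1,-1,-1,-0.4,0.4],"delta_pos":[[-0.009,0,0.03],[0,0,0.045],[0,0,0.03],[0,0,0.011],[0,0,0.003],[0,0,0],[0,0,0],[0,0,0]],"delta_rot":[[0,0,0],[0,0,0],[0,0,0],[0,0,0],[0,0,0],[0,0,0],[0,0,0],[0,0,0]]}'
python3 -m creep '{"gripper":[1,1,1,1,1,1,1,1],"delta_pos":[[0,0,0],[0,0,0],[0,0,-0.03],[0,0,-0.03],[0,0,0],[0,0,0],[0,0,0],[0,0,0]],"delta_rot":[[0,0,0],[0,0,0],[0,0,0],[0,0,0],[0,0,0.185],[0,0,0.185],[0,0,0.185],[0,0,0.185]]}'
python3 -m creep '{"gripper":[1,1,1,1,1,1,1,1],"delta_pos":[[0,0,0],[0,0,0],[0,0,0],[0,0,0],[0,0,0],[0,0,0],[0,0,0],[0,0,0]],"delta_rot":[[0,0,0.185],[0,0,0.185],[0,0,0.185],[0,0,0.185],[0,0,0.185],[0,0,0.185],[0,0,0.185],[0,0,0.185]]}'
python3 -m creep '{"gripper":[1,1,1,1,1,1,1],"delta_pos":[[0,0,0],[0,0,0],[0,0,0],[0,0,0],[0,0,0],[0,0,0],[0,0,0]],"delta_rot":[[0,0,0.185],[0,0,0.185],[0,0,0.185],[0,0,0.185],[0,0,0.185],[0,0,0],[0,0,0]]}'
python3 go.py 501 -15 13 -2.5
python3 - <<'E'
from h import *
i=camera_info("wrist"); cv2.imwrite("pics/w5.png",snapshot("wrist")[:,:,::-1])
s=read_state();p=s["position"]
d=silhouettes("wrist","turner")[0]; v,u=np.nonzero(d["pixels"]); q=plane("wrist",np.c_[u,v],6,i); print(d["confidence"],d["bbox"],rectpose(q[q[:,0]>595]))
E
```

```text
clock: 33.8
position: [504.1, -15.5, 17.4]
tool_rot: [[-0.999, 0.044, 0.002], [0.044, 0.999, -0.0], [-0.002, -0.0, -1.0]]
wrist_force: [-0.3, 0.1, 0.1]
width: 0.39
gripper_force: 0.0
clock: 34.8
position: [502.9, -15.4, 76.2]
tool_rot: [[-0.704, 0.71, -0.0], [0.71, 0.704, 0.0], [0.0, -0.0, -1.0]]
wrist_force: [0.5, 0.3, 0.8]
width: 1.001
gripper_force: 0.0
clock: 35.8
position: [502.9, -15.4, 76.1]
tool_rot: [[0.643, 0.765, -0.0], [0.765, -0.643, -0.0], [-0.0, -0.0, -1.0]]
wrist_force: [0.3, 0.3, -0.2]
width: 0.996
gripper_force: 0.0
clock: 36.67
position: [502.9, -15.4, 76.2]
tool_rot: [[0.999, -0.044, -0.0], [-0.044, -0.999, 0.0], [-0.0, -0.0, -1.0]]
wrist_force: [-0.3, -0.3, 0.5]
width: 0.998
gripper_force: 0.0
pos [502.9 -15.4  76.2] yaw -2.53 t 36.7 j [ -5.   7. 122.   0.  52.  88.] w 0.998 F [-0.3 -0.3  0.5] tilt [-0.01 -0.  ]
delta [-0.0019 -0.0003  0.0632]
turn -0.0005
0.57 [283.6, 0.0, 61.6, 324.3] (array([623.1, -20.8]), array([57.8, 42.3]), -2.6)
```

```bash

python3 -m creep '{"gripper":[1,1,1,1,-1,-1,-1,-1],"delta_pos":[[0,0,0.03],[0,0,0.027],[0,0,0.006],[0,0,0],[0,0,0],[0,0,0],[0,0,0],[0,0,0]],"delta_rot":[[0,0,0],[0,0,0],[0,0,0],[0,0,0],[0,0,0],[0,0,0],[0,0,0],[0,0,0]]}' 60
python3 -m creep '{"gripper":[-1,-1,-1,-1,-1,-1,-1,-1],"delta_pos":[[0,0,0],[0,0,0],[0,0,0],[0,0,-0.01],[0,0,-0.03],[0,0,-0.03],[0,0,0],[0,0,0]],"delta_rot":[[0,0,0],[0,0,0],[0,0,0],[0,0,0],[0,0,0],[0,0,-0.05],[0,0,-0.15],[0,0,-0.18]]}' 60
python3 -m creep '{"gripper":[-1,-1,-1,-1,-1,-1,-1,-1],"delta_pos":[[0,0,0],[0,0,0],[0,0,0],[0,0,0],[0,0,0],[0,0,0],[0,0,0],[0,0,0]],"delta_rot":[[0,0,-0.18],[0,0,-0.18],[0,0,-0.18],[0,0,-0.18],[0,0,-0.18],[0,0,-0.18],[0,0,-0.18],[0,0,-0.04]]}' 60
python3 -m creep '{"gripper":[-1],"delta_pos":[[0,0,0]],"delta_rot":[[0,0,0]]}'
python3 go.py
python3 - <<'E'
from h import *
i=camera_info("wrist"); im=snapshot("wrist"); cv2.imwrite("pics/w6.png",im[:,:,::-1])
s=read_state();R=np.array(s["tool_rot"]);p=s["position"]
for g in (15,18,21):
  P=[[65-g,0,-16],[100-g,-21,7],[100-g,21,7]]
  print(g,proj("wrist",[p+R@np.array(q,float) for q in P]).round(1).tolist())
g=im[:,:,1].astype(int); print(g[60:120:2,285].tolist(), g[150:190:2,317].tolist(),g[60,262:375:2].tolist())
E
```

```text
clock: 37.78
position: [503.1, -15.4, 13.5]
tool_rot: [[0.999, -0.047, 0.0], [-0.047, -0.999, -0.0], [0.0, 0.0, -1.0]]
wrist_force: [0.5, 0.4, 0.3]
width: 0.568
gripper_force: 0.0
clock: 38.78
position: [503.3, -15.4, 84.4]
tool_rot: [[0.943, 0.332, 0.001], [0.332, -0.943, -0.0], [0.001, 0.001, -1.0]]
wrist_force: [0.1, -0.7, -1.3]
width: 0.197
gripper_force: 60.0
clock: 39.78
position: [502.8, -15.4, 83.6]
tool_rot: [[-0.064, 0.998, -0.0], [0.998, 0.064, -0.0], [-0.0, -0.0, -1.0]]
wrist_force: [-0.4, -0.4, -1.2]
width: 0.199
gripper_force: 60.0
clock: 39.9
position: [502.9, -15.4, 83.5]
tool_rot: [[-0.061, 0.998, 0.0], [0.998, 0.061, -0.0], [-0.0, 0.0, -1.0]]
wrist_force: [0.3, 0.1, -1.2]
width: 0.196
gripper_force: 60.0
pos [502.9 -15.4  83.5] yaw 93.52 t 39.9 j [ -5.   6. 121.  -0.  53.  -8.] w 0.196 F [ 0.3  0.1 -1.2] tilt [-0.  0.]
15 [[318.0, 160.5], [272.4, 80.0], [363.0, 79.9]]
18 [[318.0, 167.9], [272.4, 86.3], [363.0, 86.2]]
21 [[318.0, 175.3], [272.4, 92.6], [363.0, 92.5]]
[176, 175, 174, 175, 175, 176, 175, 175, 175, 176, 167, 167, 210, 212, 213, 210, 212, 212, 195, 163, 150, 135, 126, 128, 134, 144, 157, 167, 164, 153] [175, 176, 178, 117, 32, 25, 34, 38, 39, 41, 41, 40, 41, 41, 44, 41, 43, 41, 42, 40] [182, 189, 195, 199, 205, 193, 178, 176, 179, 178, 176, 175, 174, 174, 173, 174, 173, 171, 171, 171, 172, 173, 174, 175, 172, 175, 176, 176, 173, 172, 173, 170, 172, 176, 175, 176, 178, 180, 178, 176, 174, 172, 172, 177, 180, 178, 177, 173, 174, 175, 195, 215, 215, 215, 214, 214, 214]
```

```bash

python3 -m creep '{"gripper":[-1,-1,-1,-1,-1,-1,-1,-1],"delta_pos":[[0.005,0.015,0.01],[0.004,0.015,0.02],[0,0.009,0.02],[0,0,0.01],[0,0,0],[0.01,0,0],[0.02,0,0],[0.025,0,0]],"delta_rot":[[0,0,-0.003],[0,0,0],[0,0,0],[0,0,0],[0,0,0],[0,0,0],[0,0,0],[0,0,0]]}'
python3 go.py 533.3 125.8 23 93.67
```

```text
clock: 40.95
position: [538.0, 52.3, 24.1]
tool_rot: [[-0.064, 0.998, 0.001], [0.998, 0.064, 0.0], [0.0, 0.001, -1.0]]
wrist_force: [0.4, 0.4, -1.8]
width: 0.2
gripper_force: 60.0
pos [538.   52.3  24.1] yaw 93.68 t 41.0 j [  3.  15. 119.   0.  46.  -1.] w 0.2 F [ 0.4  0.4 -1.8] tilt [0.02 0.08]
delta [0.0736 0.     0.0011]
turn 0.0002
```

```bash

python3 -m creep '{"gripper":[-1,-1,-1,-1],"delta_pos":[[0.025,0,0.001],[0.025,0,0],[0.0155,0,0],[0.008,0,0]],"delta_rot":[[0,0,0],[0,0,0],[0,0,0],[0,0,0]]}'
python3 - <<'E'
from h import *
for n in ("top","side"):
    im=snapshot(n); cv2.imwrite(f"pics/{n}5.png",im[:,:,::-1])
t=np.linspace(0,2*np.pi,60); 
def cyl(x,y): return [np.c_[x+26*np.cos(t),y+26*np.sin(t),0*t+z] for z in (0,165)]
o=[]
for n,(u0,v0,u1,v1) in {"top":(425,200,505,280),"side":(340,90,400,170)}.items():
    c=cv2.imread(f"pics/{n}5.png")[v0:v1,u0:u1]; k=400/c.shape[0]; c=cv2.resize(c,None,fx=k,fy=k,interpolation=cv2.INTER_CUBIC); c=cv2.convertScaleAbs(c,alpha=1.6)
    for x,y,col in [(427,-455,(255,0,255)),(440,-460,(0,255,255))]:
        for P in cyl(x,y): cv2.polylines(c,[((proj(n,P)-[u0,v0]+.5)*k).astype(int)],True,col,1)
    o.append(c)
cv2.imwrite("pics/g5.png",np.hstack(o))
E
python3 go.py 533.3 125.8 23 93.67
```

```text
clock: 41.45
position: [532.9, 125.7, 22.6]
tool_rot: [[-0.066, 0.998, 0.001], [0.998, 0.066, 0.0], [0.0, 0.001, -1.0]]
wrist_force: [0.0, 0.6, -1.5]
width: 0.2
gripper_force: 60.0
pos [533.  125.1  22.4] yaw 93.79 t 41.5 j [ 11.  15. 118.  -0.  47.   7.] w 0.201 F [-0.8 -0.2 -0.8] tilt [0.   0.02]
delta [ 0.0007  0.0004 -0.0006]
turn 0.0021
```

View pics/g5.png

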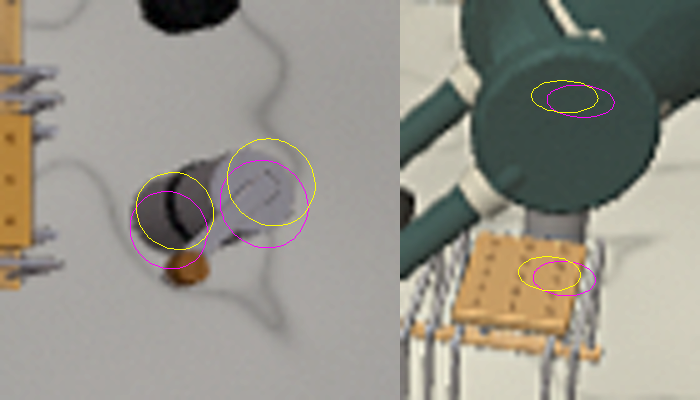

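Fitting the cylinder puts the grinder near (435,-457), too close for the gripper at bay 1. So slab b will go through bay 2 and a regrip too. Lift and carry.

```bash

python3 -m creep '{"gripper":[-1,-1,-1,-1,-1,-1,-1,-1],"delta_pos":[[0,0,-0.005],[0,0,-0.005],[0,0,-0.01],[0,0,-0.02],[0,0,-0.03],[0,0,-0.03],[0,0,-0.025],[0,0,-0.015]],"delta_rot":[[0,0,0],[0,0,0],[0,0,0],[0,0,0],[0,0,0],[0,0,0],[0,0,0],[0,0,0]]}'
python3 -m creep '{"gripper":[-1,-1,-1,-1,-1,-1,-1,-1],"delta_pos":[[-0.01,0.002,0],[-0.025,0.005,0],[-0.04,0.008,0],[-0.05,0.01,0],[-0.05,0.01,0],[-0.05,0.01,0],[-0.05,0.01,0],[-0.05,0.01,0]],"delta_rot":[[0,0,0],[0,0,0],[0,0,0],[0,0,0],[0,0,0],[0,0,0],[0,0,0],[0,0,0]]}'
python3 -m creep '{"gripper":[-1,-1,-1,-1,-1,-1,-1,-1],"delta_pos":[[-0.05,0.01,0],[-0.05,0.007,0],[-0.05,0,0],[-0.04,0,0],[-0.025,0,0],[-0.015,0,0],[-0.009,0,0],[0,0,0]],"delta_rot":[[0,0,0],[0,0,0],[0,0,0.01],[0,0,0.02],[0,0,0.025],[0,0,0.02],[0,0,0.005],[0,0,0]]}'
python3 -m creep '{"gripper":[-1],"delta_pos":[[0,0,0]],"delta_rot":[[0,0,0]]}'
python3 go.py 652 -432.5 95 89.2
python3 - <<'E'
from h import *
im=snapshot("top")
for d in silhouettes("top","slab_c"):
    z=167 if d["bbox"][0]>300 and d["bbox"][1]<200 else 112 if d["bbox"][0]>300 else 37
    v,u=np.nonzero(d["pixels"]); p=plane("top",np.c_[u,v],z); print(round(d["confidence"],2),d["bbox"],*rectpose(p))
E
```

```text
clock: 42.55
position: [533.7, 124.0, 164.3]
tool_rot: [[-0.064, 0.998, 0.003], [0.998, 0.064, 0.0], [0.0, 0.003, -1.0]]
wrist_force: [0.6, -0.7, -2.8]
width: 0.195
gripper_force: 60.0
clock: 43.55
position: [618.1, -198.0, 160.2]
tool_rot: [[-0.064, 0.998, -0.003], [0.998, 0.064, 0.001], [0.001, -0.003, -1.0]]
wrist_force: [0.2, 0.6, -2.5]
width: 0.198
gripper_force: 60.0
clock: 44.55
position: [648.9, -432.9, 162.1]
tool_rot: [[0.015, 1.0, -0.0], [1.0, -0.015, 0.0], [0.0, -0.0, -1.0]]
wrist_force: [0.1, 0.3, -2.5]
width: 0.199
gripper_force: 60.0
clock: 44.68
position: [649.1, -432.1, 162.4]
tool_rot: [[0.014, 1.0, 0.0], [1.0, -0.014, 0.0], [0.0, 0.0, -1.0]]
wrist_force: [0.2, 0.5, -1.8]
width: 0.194
gripper_force: 60.0
pos [ 649.1 -432.1  162.4] yaw 89.21 t 44.7 j [-35.  29.  82.   0.  69. -35.] w 0.194 F [ 0.2  0.5 -1.8] tilt [0.03 0.  ]
delta [-0.0004  0.0029  0.0674]
turn 0.0001
0.8 [398.3, 156.2, 36.2, 24.6] [ 652.  -283.3] [110.1  85.1] 88.6
0.79 [237.3, 120.5, 34.5, 34.5] [794.3 241.1] [108.6  83.3] 36.4
0.76 [219.2, 277.1, 40.2, 37.9] [254.6 273.7] [109.8  85.6] -59.3
0.7 [392.7, 217.6, 35.8, 29.9] [ 446.8 -277.3] [106.1  84.3] 88.0
0.66 [230.1, 229.6, 29.6, 26.3] [421.3 250.9] [105.8  83.7] -86.9
0.63 [387.2, 160.5, 47.7, 92.3] [ 525.7 -255.2] [292.6 150.2] -2.4
```

```bash

python3 -m creep '{"gripper":[-1,-1,-1,-1,-1,-1,-1,-1],"delta_pos":[[-0.003,0.003,0.005],[0,0,0.015],[0,0,0.015],[0,0,0.01],[0,0,0.006],[0,0,0.005],[0,0,0.006],[0,0,0.006]],"delta_rot":[[0,0,0],[0,0,0],[0,0,0],[0,0,0],[0,0,0],[0,0,0],[0,0,0],[0,0,0]]}'
python3 -m creep '{"gripper":[-1,-1],"delta_pos":[[0,0,0],[0,0,0]],"delta_rot":[[0,0,0],[0,0,0]]}'
python3 -m creep '{"gripper":[-1,-1,-1,-1,-1,-1,-1,-1],"delta_pos":[[-0.01,0,0],[-0.02,0,0],[-0.03,0,0],[-0.03,0,0],[-0.025,0,0],[-0.015,0,0],[-0.002,0,-0.02],[0,0,-0.055]],"delta_rot":[[0,0,0],[0,0,0],[0,0,0],[0,0,0],[0,0,0],[0,0,0],[0,0,0],[0,0,0]]}'
python3 -m creep '{"gripper":[-1,-1,-1,-1,-1,-1,-1,-1],"delta_pos":[[0.02,-0.005,-0.02],[0.05,-0.015,0],[0.055,-0.018,0],[0.055,-0.018,0],[0.055,-0.018,0],[0.055,-0.018,0],[0.055,-0.018,0],[0.055,-0.018,0]],"delta_rot":[[0,0,0],[0,0,0],[0,0,0],[0,0,0],[0,0,0],[0,0,0],[0,0,0],[0,0,0]]}'
python3 -m creep '{"gripper":[-1,-1,-1,-1,-1,-1,-1,-1],"delta_pos":[[0.055,-0.018,0],[0.055,-0.01,0],[0.03,0,0],[0.01,0,0],[0,0,0],[0,0,0],[0,0,0],[0,0,0]],"delta_rot":[[0,0,0],[0,0,0.1],[0,0,0.18],[0,0,0.18],[0,0,0.18],[0,0,0.18],[0,0,0.18],[0,0,0.18]]}'
python3 -m creep '{"gripper":[-1,-1,-1,-1,-1,-1],"delta_pos":[[0,0,0],[0,0,0],[0,0,0.03],[0,0,0.03],[0,0,0],[0,0,0]],"delta_rot":[[0,0,0.18],[0,0,0.18],[0,0,0.06],[0,0,0],[0,0,0],[0,0,0]]}'
python3 go.py 501 -15 14 -2.4
python3 - <<'E'
from h import *
snapshot("top")
for d in silhouettes("top","slab_c"):
    v,u=np.nonzero(d["pixels"]); p=plane("top",np.c_[u,v],112 if d["bbox"][0]>300 else 37); print(round(d["confidence"],2),d["bbox"],*rectpose(p))
E
```

```text
clock: 45.78
position: [652.1, -436.6, 94.5]
tool_rot: [[0.015, 1.0, 0.001], [1.0, -0.015, -0.001], [-0.001, 0.001, -1.0]]
wrist_force: [-0.4, -0.0, -0.7]
width: 0.194
gripper_force: 60.0
clock: 46.02
position: [651.9, -436.4, 94.5]
tool_rot: [[0.015, 1.0, 0.0], [1.0, -0.015, -0.0], [-0.0, 0.0, -1.0]]
wrist_force: [0.4, -0.3, -1.9]
width: 0.194
gripper_force: 60.0
clock: 47.02
position: [647.8, -566.3, 165.1]
tool_rot: [[0.015, 1.0, -0.007], [1.0, -0.015, 0.007], [0.007, -0.007, -1.0]]
wrist_force: [0.7, -0.6, -1.1]
width: 0.201
gripper_force: 60.0
clock: 48.02
position: [527.5, -164.1, 191.3]
tool_rot: [[0.014, 1.0, 0.003], [1.0, -0.014, -0.0], [-0.0, 0.003, -1.0]]
wrist_force: [0.6, -0.1, -0.8]
width: 0.197
gripper_force: 60.0
clock: 49.02
position: [507.9, -15.9, 191.1]
tool_rot: [[0.932, 0.363, 0.002], [0.363, -0.932, 0.0], [0.002, 0.001, -1.0]]
wrist_force: [-0.1, 0.2, -1.4]
width: 0.197
gripper_force: 60.0
clock: 49.78
position: [508.7, -16.4, 131.1]
tool_rot: [[0.999, -0.044, 0.002], [-0.044, -0.999, -0.0], [0.002, -0.0, -1.0]]
wrist_force: [-0.2, 0.5, -1.1]
width: 0.2
gripper_force: 60.0
pos [508.7 -16.4 131.1] yaw -2.5 t 49.8 j [ -5.   3. 119.   0.  58.  88.] w 0.2 F [-0.2  0.5 -1.1] tilt [ 0.14 -0.  ]
delta [-0.008  -0.0011  0.1171]
turn -0.0018
0.89 [236.7, 119.2, 35.7, 37.7] [794.3 241.5] [113.9  82.5] 37.2
0.87 [399.2, 160.1, 34.4, 23.0] [ 654.9 -287.6] [112.1  83.2] -89.2
0.72 [216.4, 275.5, 42.8, 37.9] [256.1 272.4] [108.2  85.8] -62.8
0.69 [394.0, 218.7, 32.6, 32.0] [ 448.5 -277.6] [106.1  82.2] 88.4
0.57 [231.4, 233.1, 35.2, 25.2] [412.5 250.3] [112.5  83.8] -86.5
```

```bash

python3 -m creep '{"gripper":[-1,-1,-1,-1,-1,-1,-0.4,0.4],"delta_pos":[[-0.008,0,0.03],[0,0,0.045],[0,0,0.03],[0,0,0.01],[0,0,0.003],[0,0,0],[0,0,0],[0,0,0]],"delta_rot":[[0,0,0],[0,0,0],[0,0,0],[0,0,0],[0,0,0],[0,0,0],[0,0,0],[0,0,0]]}'
python3 -m creep '{"gripper":[1,1,1,1,1,1,1,1],"delta_pos":[[0,0,0],[0,0,0],[0,0,-0.03],[0,0,-0.03],[0,0,0],[0,0,0],[0,0,0],[0,0,0]],"delta_rot":[[0,0,0],[0,0,0],[0,0,0],[0,0,0],[0,0,-0.185],[0,0,-0.185],[0,0,-0.185],[0,0,-0.185]]}'
python3 -m creep '{"gripper":[1,1,1,1,1,1,1,1],"delta_pos":[[0,0,0],[0,0,0],[0,0,0],[0,0,0],[0,0,0],[0,0,0],[0,0,0],[0,0,0]],"delta_rot":[[0,0,-0.185],[0,0,-0.185],[0,0,-0.185],[0,0,-0.185],[0,0,-0.185],[0,0,-0.185],[0,0,-0.185],[0,0,-0.185]]}'
python3 -m creep '{"gripper":[1,1,1,1,1,1,1],"delta_pos":[[0,0,0],[0,0,0],[0,0,0],[0,0,0],[0,0,0],[0,0,0],[0,0,0]],"delta_rot":[[0,0,-0.185],[0,0,-0.185],[0,0,-0.185],[0,0,-0.185],[0,0,-0.185],[0,0,0],[0,0,0]]}'
python3 go.py 504 -15.5 13 177.5
```

```text
clock: 50.88
position: [501.9, -16.5, 12.9]
tool_rot: [[0.999, -0.044, 0.004], [-0.044, -0.999, -0.0], [0.004, 0.0, -1.0]]
wrist_force: [0.6, -0.5, -0.6]
width: 0.385
gripper_force: 0.0
clock: 51.88
position: [499.7, -16.3, 71.1]
tool_rot: [[0.764, 0.646, -0.0], [0.646, -0.764, 0.0], [-0.0, -0.0, -1.0]]
wrist_force: [0.3, -0.6, 0.1]
width: 0.997
gripper_force: 0.0
clock: 52.88
position: [499.7, -16.3, 71.0]
tool_rot: [[-0.574, 0.819, -0.0], [0.819, 0.574, 0.0], [0.0, -0.0, -1.0]]
wrist_force: [-0.7, -0.6, -0.5]
width: 1.005
gripper_force: 0.0
clock: 53.75
position: [499.7, -16.3, 71.1]
tool_rot: [[-0.999, 0.044, -0.0], [0.044, 0.999, 0.0], [0.0, 0.0, -1.0]]
wrist_force: [1.5, 0.2, 0.2]
width: 1.002
gripper_force: 0.0
pos [499.7 -16.3  71.1] yaw 177.49 t 53.8 j [ -5.   7. 122.   0.  51. -92.] w 1.002 F [1.5 0.2 0.2] tilt [0.02 0.  ]
delta [-0.0043  0.001   0.0581]
turn -0.0002
```

```bash

python3 -m creep '{"gripper":[1,1,1,1,-1,-1,-1,-1],"delta_pos":[[-0.004,0,0.03],[0,0,0.024],[0,0,0.004],[0,0,0],[0,0,0],[0,0,0],[0,0,0],[0,0,0]],"delta_rot":[[0,0,0],[0,0,0],[0,0,0],[0,0,0],[0,0,0],[0,0,0],[0,0,0],[0,0,0]]}' 60
python3 -m creep '{"gripper":[-1,-1,-1,-1,-1,-1,-1,-1],"delta_pos":[[0,0,0],[0,0,0],[0,0,0],[0,0,-0.01],[0,0,-0.035],[0,0,-0.05],[0,0,-0.05],[0,0,-0.03]],"delta_rot":[[0,0,0],[0,0,0],[0,0,0],[0,0,0],[0,0,0],[0,0,0.05],[0,0,0.15],[0,0,0.18]]}' 60
python3 -m creep '{"gripper":[-1,-1,-1,-1,-1,-1,-1,-1],"delta_pos":[[0,0,0],[0,0,0],[0,0,0],[0,0,0],[0,0,0],[0,0,0],[0,0,0],[0,0,0]],"delta_rot":[[0,0,0.18],[0,0,0.18],[0,0,0.18],[0,0,0.18],[0,0,0.18],[0,0,0.18],[0,0,0.113],[0,0,0]]}' 60
python3 go.py 668.3 0 96 87.37
python3 - <<'E'
from h import *
im=snapshot("wrist")
s=read_state();R=np.array(s["tool_rot"]);p=s["position"]
print([ (g,proj("wrist",[p+R@np.array([65+g,0,-16.])]).round(1).tolist()) for g in (15,18,21)])
print(im[50:110:2,317,1].tolist())
E
```

```text
clock: 54.75
position: [504.0, -16.5, 13.5]
tool_rot: [[-0.999, 0.041, 0.001], [0.041, 0.999, -0.0], [-0.001, -0.0, -1.0]]
wrist_force: [-0.2, -0.3, 0.2]
width: 0.572
gripper_force: 0.0
clock: 55.75
position: [504.7, -16.6, 191.7]
tool_rot: [[-0.91, 0.414, 0.004], [0.414, 0.91, -0.0], [-0.004, 0.001, -1.0]]
wrist_force: [0.3, -0.2, -1.5]
width: 0.198
gripper_force: 60.0
clock: 56.75
position: [503.5, -16.5, 188.4]
tool_rot: [[0.042, 0.999, -0.0], [0.999, -0.042, 0.0], [0.0, -0.0, -1.0]]
wrist_force: [0.5, 0.4, -1.7]
width: 0.194
gripper_force: 60.0
pos [503.5 -16.5 188.4] yaw 87.61 t 56.8 j [ -5.  -1. 116.   0.  65.  -2.] w 0.194 F [ 0.5  0.4 -1.7] tilt [ 0.   -0.01]
delta [0.0233 0.164  0.0924]
turn 0.0042
[(15, [[317.8, 84.6]]), (18, [[317.8, 77.1]]), (21, [[317.8, 69.6]])]
[216, 217, 216, 217, 216, 216, 215, 214, 215, 215, 217, 181, 67, 41, 43, 45, 46, 43, 46, 46, 42, 43, 45, 44, 43, 43, 46, 47, 44, 43]
```

```bash

python3 -m creep '{"gripper":[-1,-1,-1,-1,-1,-1,-1,-1],"delta_pos":[[0.01,0.03,0],[0.013,0.045,0.01],[0,0.045,0.02],[0,0.035,0.03],[0,0.009,0.025],[0,0,0.0075],[0,0,0],[0,0,0]],"delta_rot":[[0,0,0.004],[0,0,0],[0,0,0],[0,0,0],[0,0,0],[0,0,0],[0,0,0],[0,0,0]]}'
python3 go.py 661.4 -147.4 95.5 87.37
python3 -m creep '{"gripper":[-1,-1,-1,-1,-1,-1,-1,-1],"delta_pos":[[-0.015,0,0],[-0.025,0,0],[-0.03,0,0],[-0.03,0,0],[-0.025,0,0],[-0.015,0,0],[-0.006,0,0],[0,0,-0.002]],"delta_rot":[[0,0,0],[0,0,0],[0,0,0],[0,0,0],[0,0,0],[0,0,0],[0,0,0],[0,0,0]]}'
python3 -m creep '{"gripper":[-1,-1,-1,-1,-1,-1,-1,-1],"delta_pos":[[0,0,-0.005],[0,0,-0.005],[0,0,-0.008],[0,0,-0.012],[0,0,-0.012],[0,0,-0.006],[0,0,0],[0,0,0]],"delta_rot":[[0,0,0],[0,0,0],[0,0,0],[0,0,0],[0,0,0],[0,0,0],[0,0,0],[0,0,0]]}'
python3 go.py
python3 - <<'E'
from h import *
im=snapshot("top")
for d in silhouettes("top","slab_c"):
    if d["bbox"][0]<300: continue
    z=152 if d["bbox"][1]<200 else 112
    v,u=np.nonzero(d["pixels"]); p=plane("top",np.c_[u,v],z); print(round(d["confidence"],2),d["bbox"],*rectpose(p),p.max(0),p.min(0))
E
```

```text
clock: 57.8
position: [669.0, -1.1, 97.3]
tool_rot: [[0.047, 0.999, 0.002], [0.999, -0.047, -0.0], [0.0, 0.002, -1.0]]
wrist_force: [0.4, -0.3, -1.7]
width: 0.195
gripper_force: 60.0
pos [669.   -1.1  97.3] yaw 87.33 t 57.8 j [ -2.  21. 100.   0.  58.   0.] w 0.195 F [ 0.4 -0.3 -1.7] tilt [0.   0.11]
delta [-0.1465 -0.0008  0.0018]
turn -0.0007
clock: 58.8
position: [661.6, -146.9, 97.5]
tool_rot: [[0.047, 0.999, -0.001], [0.999, -0.047, 0.0], [0.0, -0.001, -1.0]]
wrist_force: [0.4, 0.4, -1.9]
width: 0.199
gripper_force: 60.0
clock: 59.8
position: [661.5, -146.9, 145.3]
tool_rot: [[0.047, 0.999, -0.001], [0.999, -0.047, 0.0], [0.0, -0.001, -1.0]]
wrist_force: [0.0, 0.4, -1.5]
width: 0.198
gripper_force: 60.0
pos [ 661.5 -146.9  145.3] yaw 87.31 t 59.8 j [-15.  20.  97.   0.  63. -12.] w 0.198 F [ 0.   0.4 -1.5] tilt [ 0.01 -0.04]
0.78 [392.5, 218.8, 38.0, 32.1] [ 446.8 -277.4] [105.4  83.7] 87.7 [ 487.74831628 -223.87197394  112.        ] [ 403.6331792  -330.42360096  112.        ]
0.76 [402.8, 154.4, 32.9, 26.3] [ 653.5 -286.8] [106.1  85.4] 87.6 [ 696.54526698 -235.07107124  152.        ] [ 609.76894194 -341.33367052  152.        ]
```

```bash

python3 -m creep '{"gripper":[-1,-1,-1,-1,-1,-1,-1,-1],"delta_pos":[[0,-0.008,0],[0,-0.02,0],[0,-0.025,0],[0,-0.025,0],[0,-0.016,0],[0,-0.008,0],[0,0,0],[0,0,0]],"delta_rot":[[0,0,0],[0,0,0],[0,0,0],[0,0,0],[0,0,0],[0,0,0],[0,0,0],[0,0,0]]}'
python3 go.py
python3 - <<'E'
from h import *
im=snapshot("top")
for n,z in (("top",152),("side",152)):
  if n=="side": snapshot(n)
  for d in silhouettes(n,"slab_c"):
    v,u=np.nonzero(d["pixels"]); p=plane(n,np.c_[u,v],z); 
    if p[:,1].mean()<0: print(n,round(d["confidence"],2),d["bbox"],*rectpose(p),p.max(0),p.min(0))
E
```

```text
clock: 60.9
position: [560.7, -142.3, 146.0]
tool_rot: [[0.047, 0.999, 0.001], [0.999, -0.047, -0.0], [-0.0, 0.001, -1.0]]
wrist_force: [-0.3, -0.2, -1.6]
width: 0.2
gripper_force: 60.0
pos [ 560.7 -142.3  146. ] yaw 87.31 t 60.9 j [-17.  10. 110.   0.  61. -14.] w 0.2 F [-0.3 -0.2 -1.6] tilt [-0.01  0.06]
top 0.63 [399.9, 220.2, 28.5, 29.8] [ 441.5 -277.2] [83.7 81.6] 87.7 [ 481.56342871 -234.04513593  152.        ] [ 399.98471756 -320.26852197  152.        ]
top 0.59 [400.0, 185.7, 38.3, 26.3] [ 554.1 -282. ] [107.4  85.7] 87.6 [ 596.74547065 -228.67212741  152.        ] [ 509.57974727 -337.15945023  152.        ]
side 0.68 [350.9, 135.1, 27.0, 21.5] [ 444.2 -211.4] [121.5  80.2] 87.8 [ 485.71788235 -150.19451303  152.        ] [ 403.191615  -272.8638416  152.       ]
```

```bash

python3 -m creep '{"gripper":[-1,-1,-1,-1,-1,-1,-1,-1],"delta_pos":[[0,-0.002,0.008],[0,0,0.013],[0,0,0.01],[0,0,0.006],[0,0,0.005],[0,0,0.004],[0,0,0.005],[0,0,0]],"delta_rot":[[0,0,0],[0,0,0],[0,0,0],[0,0,0],[0,0,0],[0,0,0],[0,0,0],[0,0,0]]}'
python3 go.py
python3 -m creep '{"gripper":[-1,-1,-1,-1,-1,-1,-1,-1],"delta_pos":[[0.01,0,0],[0.02,0,0],[0.03,0,0],[0.03,0,0],[0.03,0,0],[0.015,0,-0.01],[0,0,-0.04],[0,0,-0.045]],"delta_rot":[[0,0,0],[0,0,0],[0,0,0],[0,0,0],[0,0,0],[0,0,0],[0,0,0],[0,0,0]]}'
python3 -m creep '{"gripper":[-1],"delta_pos":[[0,0,0]],"delta_rot":[[0,0,0]]}'
python3 - <<'E'
from h import *
im=snapshot("top")
for d in silhouettes("top","slab_c"):
    v,u=np.nonzero(d["pixels"]); p=plane("top",np.c_[u,v],112 if d["bbox"][0]>300 else 37); print(round(d["confidence"],2),d["bbox"],*rectpose(p))
E
python3 go.py 501 -15 13.5 177.5
```

```text
clock: 62.1
position: [557.7, -142.0, 94.4]
tool_rot: [[0.047, 0.999, -0.001], [0.999, -0.047, 0.0], [0.0, -0.001, -1.0]]
wrist_force: [-0.0, -0.5, -1.1]
width: 0.204
gripper_force: 60.0
pos [ 557.7 -142.    94.4] yaw 87.31 t 62.1 j [-17.  13. 112.  -0.  55. -14.] w 0.204 F [-0.  -0.5 -1.1] tilt [ 0.   -0.03]
clock: 63.1
position: [563.6, -6.3, 190.6]
tool_rot: [[0.046, 0.999, -0.002], [0.999, -0.046, -0.0], [-0.0, -0.002, -1.0]]
wrist_force: [-0.8, -0.5, -0.7]
width: 0.198
gripper_force: 60.0
clock: 63.22
position: [567.8, -6.9, 195.4]
tool_rot: [[0.046, 0.999, 0.01], [0.999, -0.046, -0.001], [-0.0, 0.01, -1.0]]
wrist_force: [0.1, -0.1, -2.1]
width: 0.201
gripper_force: 60.0
0.92 [217.4, 275.2, 41.5, 40.4] [256.8 272.9] [110.   83.7] -59.9
0.78 [394.1, 217.5, 37.2, 34.1] [ 445.5 -278.5] [109.6  87.1] 87.4
0.76 [237.5, 122.6, 35.4, 32.2] [793.7 243.5] [107.1  80.9] 37.6
0.75 [399.2, 192.2, 34.1, 24.1] [ 550.2 -282.7] [109.8  84.7] 87.4
0.66 [228.8, 234.1, 35.1, 21.6] [412.7 251. ] [112.2  86.3] -87.7
pos [564.4  -7.  190.4] yaw 87.32 t 63.3 j [ -3.   6. 109.  -0.  65.  -1.] w 0.198 F [-1.   0.8 -1.9] tilt [-0.01  0.08]
delta [-0.0109 -0.0633  0.1768]
turn -1.574
```

Bays 0 and 1 are served. Slab a now reads (413,251), nudged a little but still on its rails. Next: lay the turner down and regrip.

```bash

python3 -m creep '{"gripper":[-1,-1,-1,-1,-1,-1,-1,-1],"delta_pos":[[-0.005,-0.03,0],[-0.006,-0.032,0],[0,0,0],[0,0,0],[0,0,0],[0,0,0],[0,0,0],[0,0,0]],"delta_rot":[[0,0,0],[0,0,-0.1],[0,0,-0.18],[0,0,-0.18],[0,0,-0.18],[0,0,-0.18],[0,0,-0.18],[0,0,-0.18]]}'
python3 -m creep '{"gripper":[-1,-1,-1,-1,-1,-1],"delta_pos":[[0,0,0],[0,0,0],[0,0,0.03],[0,0,0.03],[0,0,0],[0,0,0]],"delta_rot":[[0,0,-0.18],[0,0,-0.17],[0,0,-0.044],[0,0,0],[0,0,0],[0,0,0]]}'
python3 go.py 501 -15 13 177.5
```

```text
clock: 64.32
position: [500.0, -15.2, 187.2]
tool_rot: [[-0.908, 0.419, -0.005], [0.419, 0.908, 0.0], [0.004, -0.002, -1.0]]
wrist_force: [0.4, 0.7, -2.2]
width: 0.197
gripper_force: 60.0
clock: 65.08
position: [501.4, -15.3, 129.4]
tool_rot: [[-0.999, 0.044, -0.001], [0.044, 0.999, 0.0], [0.001, 0.0, -1.0]]
wrist_force: [0.1, 0.3, -1.1]
width: 0.197
gripper_force: 60.0
pos [501.4 -15.3 129.4] yaw 177.49 t 65.1 j [ -5.   2. 120.  -0.  58. -92.] w 0.197 F [ 0.1  0.3 -1.1] tilt [0.08 0.  ]
delta [0.0003 0.0002 0.1164]
turn -0.0002
```

```bash

python3 -m creep '{"gripper":[-1,-1,-1,-1,-1,-1,-0.4,0.4],"delta_pos":[[0,0,0.03],[0,0,0.045],[0,0,0.03],[0,0,0.009],[0,0,0.0025],[0,0,0],[0,0,0],[0,0,0]],"delta_rot":[[0,0,0],[0,0,0],[0,0,0],[0,0,0],[0,0,0],[0,0,0],[0,0,0],[0,0,0]]}'
python3 -m creep '{"gripper":[1,1,1,1,1,1,1,1],"delta_pos":[[0,0,0],[0,0,0],[0,0,-0.03],[0,0,-0.03],[0,0,0],[0,0,0],[0,0,0],[0,0,0]],"delta_rot":[[0,0,0],[0,0,0],[0,0,0],[0,0,0],[0,0,0.185],[0,0,0.185],[0,0,0.185],[0,0,0.185]]}'
python3 -m creep '{"gripper":[1,1,1,1,1,1,1,1],"delta_pos":[[0,0,0],[0,0,0],[0,0,0],[0,0,0],[0,0,0],[0,0,0],[0,0,0],[0,0,0]],"delta_rot":[[0,0,0.185],[0,0,0.185],[0,0,0.185],[0,0,0.185],[0,0,0.185],[0,0,0.185],[0,0,0.185],[0,0,0.185]]}'
python3 -m creep '{"gripper":[1,1,1,1,1,1,1],"delta_pos":[[0,0,0],[0,0,0],[0,0,0],[0,0,0],[0,0,0],[0,0,0],[0,0,0]],"delta_rot":[[0,0,0.185],[0,0,0.185],[0,0,0.185],[0,0,0.185],[0,0,0.185],[0,0,0],[0,0,0]]}'
python3 go.py 501 -15 13 -2.5
```

```text
clock: 66.08
position: [503.0, -15.4, 14.3]
tool_rot: [[-0.999, 0.044, 0.003], [0.044, 0.999, -0.0], [-0.003, -0.0, -1.0]]
wrist_force: [-0.1, 0.0, 0.7]
width: 0.389
gripper_force: 0.0
clock: 67.08
position: [501.7, -15.3, 73.1]
tool_rot: [[-0.704, 0.71, -0.0], [0.71, 0.704, 0.0], [0.0, -0.0, -1.0]]
wrist_force: [0.5, -0.8, 0.6]
width: 1.0
gripper_force: 0.0
clock: 68.08
position: [501.7, -15.3, 73.1]
tool_rot: [[0.644, 0.765, -0.0], [0.765, -0.644, 0.0], [-0.0, -0.0, -1.0]]
wrist_force: [-0.1, -0.2, -0.1]
width: 1.004
gripper_force: 0.0
clock: 68.95
position: [501.7, -15.3, 73.1]
tool_rot: [[0.999, -0.044, -0.0], [-0.044, -0.999, 0.0], [-0.0, -0.0, -1.0]]
wrist_force: [0.3, -0.4, -0.2]
width: 0.998
gripper_force: 0.0
pos [501.7 -15.3  73.1] yaw -2.53 t 69.0 j [ -5.   7. 122.   0.  51.  88.] w 0.998 F [ 0.3 -0.4 -0.2] tilt [-0.01 -0.  ]
delta [-0.0007 -0.0002  0.0601]
turn -0.0006
```

```bash

python3 -m creep '{"gripper":[1,1,1,1,-1,-1,-1,-1],"delta_pos":[[0,0,0.03],[0,0,0.025],[0,0,0.005],[0,0,0],[0,0,0],[0,0,0],[0,0,0],[0,0,0]],"delta_rot":[[0,0,0],[0,0,0],[0,0,0],[0,0,0],[0,0,0],[0,0,0],[0,0,0],[0,0,0]]}' 60
python3 -m creep '{"gripper":[-1,-1,-1,-1,-1,-1,-1,-1],"delta_pos":[[0,0,0],[0,0,0],[0,0,0],[0,0,-0.01],[0,0,-0.03],[0,0,-0.03],[0,0,0],[0,0,0]],"delta_rot":[[0,0,0],[0,0,0],[0,0,0],[0,0,0],[0,0,0],[0,0,-0.05],[0,0,-0.15],[0,0,-0.18]]}' 60
python3 -m creep '{"gripper":[-1,-1,-1,-1,-1,-1,-1,-1],"delta_pos":[[0,0,0],[0,0,0],[0,0,0],[0,0,0],[0,0,0],[0,0,0],[0,0,0],[0,0,0]],"delta_rot":[[0,0,-0.18],[0,0,-0.18],[0,0,-0.18],[0,0,-0.18],[0,0,-0.18],[0,0,-0.18],[0,0,-0.18],[0,0,-0.043]]}' 60
python3 -m creep '{"gripper":[-1],"delta_pos":[[0,0,0]],"delta_rot":[[0,0,0]]}'
python3 go.py
python3 - <<'E'
from h import *
im=snapshot("wrist")
s=read_state();R=np.array(s["tool_rot"]);p=s["position"]
for g in (15,18,21):
  P=[[65-g,0,-16],[100-g,-21,7]]
  print(g,proj("wrist",[p+R@np.array(q,float) for q in P]).round(1).tolist())
print(im[60:120:2,285,1].tolist(), im[150:190:2,317,1].tolist())
for n in ("top","side"):
  im=snapshot(n); cv2.imwrite(f"pics/{n}6.png",im[:,:,::-1])
  for d in silhouettes(n,"slab_c"):
    v,u=np.nonzero(d["pixels"]); p=plane(n,np.c_[u,v],37); 
    if 230>p[:,1].max() or p[:,0].mean()<300 or p[:,0].mean()>600: continue
    print(n,round(d["confidence"],2),d["bbox"],*rectpose(p))
t=cv2.imread("pics/top6.png")[215:270,215:280]; sd=cv2.imread("pics/side6.png")[240:320,310:390]
cv2.imwrite("pics/a6.png",np.hstack([cv2.resize(t,(400,338),interpolation=2),cv2.resize(sd,(338,338),interpolation=2)]))
E
```

```text
clock: 69.95
position: [502.0, -15.3, 13.5]
tool_rot: [[0.999, -0.047, 0.001], [-0.047, -0.999, -0.0], [0.001, 0.0, -1.0]]
wrist_force: [0.0, 0.1, -0.8]
width: 0.573
gripper_force: 0.0
clock: 70.95
position: [502.2, -15.3, 84.4]
tool_rot: [[0.943, 0.332, 0.001], [0.332, -0.943, -0.0], [0.001, 0.001, -1.0]]
wrist_force: [-0.1, 0.6, -1.9]
width: 0.198
gripper_force: 60.0
clock: 71.95
position: [501.6, -15.3, 83.6]
tool_rot: [[-0.068, 0.998, -0.0], [0.998, 0.068, -0.0], [-0.0, -0.0, -1.0]]
wrist_force: [-0.0, -1.0, -1.5]
width: 0.197
gripper_force: 60.0
clock: 72.08
position: [501.7, -15.3, 83.5]
tool_rot: [[-0.064, 0.998, 0.0], [0.998, 0.064, -0.0], [-0.0, 0.0, -1.0]]
wrist_force: [0.8, -0.1, -2.6]
width: 0.197
gripper_force: 60.0
pos [501.7 -15.3  83.5] yaw 93.7 t 72.1 j [ -5.   6. 122.  -0.  53.  -8.] w 0.197 F [ 0.8 -0.1 -2.6] tilt [-0.    0.01]
15 [[317.9, 160.5], [272.3, 80.0]]
18 [[317.9, 167.9], [272.3, 86.3]]
21 [[317.9, 175.3], [272.4, 92.6]]
[175, 176, 174, 175, 175, 176, 175, 175, 175, 175, 176, 175, 158, 190, 212, 213, 212, 213, 193, 150, 135, 126, 127, 130, 133, 140, 150, 160, 158, 151] [176, 176, 175, 177, 171, 88, 26, 33, 34, 38, 40, 39, 43, 44, 42, 41, 40, 39, 39, 42]
top 0.71 [233.5, 233.3, 33.3, 28.0] [412.2 248.7] [109.   84.1] -86.8
side 0.73 [332.4, 260.8, 36.6, 34.4] [413.8 251.8] [115.5  83.7] -86.1
```

View pics/a6.png

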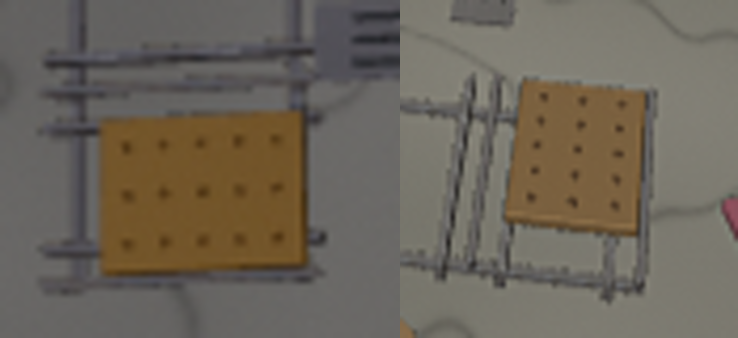

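Slab a lies flat on both rails of bay 0, shifted against the side bar (centre about 413,251). Approach and insert.

```bash

python3 -m creep '{"gripper":[-1,-1,-1,-1,-1,-1,-1,-1],"delta_pos":[[-0.002,-0.02,0],[0,-0.03,0.02],[0,-0.019,0.02],[0,0,0.015],[0,0,0.0055],[0.01,0,0],[0.02,0,0],[0.025,0,0]],"delta_rot":[[0,0,0],[0,0,0],[0,0,0],[0,0,0],[0,0,0],[0,0,0],[0,0,0],[0,0,0]]}'
python3 go.py 424.7 108.3 23 93.67
python3 -m creep '{"gripper":[-1,-1,-1,-1,-1],"delta_pos":[[0.025,0,0.001],[0.025,0,0],[0.015,0,0],[0.008,0,0],[0,0,0]],"delta_rot":[[0,0,0],[0,0,0],[0,0,0],[0,0,0],[0,0,0]]}'
python3 go.py 424.7 108.3 23 93.67
python3 - <<'E'
from h import *
for n in ("top","side"):
  snapshot(n)
  for d in silhouettes(n,"slab_c"):
    v,u=np.nonzero(d["pixels"]); p=plane(n,np.c_[u,v],37); 
    if 230>p[:,1].max() or p[:,0].mean()<300 or p[:,0].mean()>600: continue
    print(n,round(d["confidence"],2),d["bbox"],*rectpose(p))
E
```

```text
clock: 73.32
position: [431.2, 34.1, 23.6]
tool_rot: [[-0.064, 0.998, 0.002], [0.998, 0.064, 0.0], [0.0, 0.002, -1.0]]
wrist_force: [-0.5, 0.1, -2.3]
width: 0.198
gripper_force: 60.0
pos [431.2  34.1  23.6] yaw 93.67 t 73.3 j [  1.   4. 132.   0.  44.  -2.] w 0.198 F [-0.5  0.1 -2.3] tilt [0.   0.12]
delta [ 0.0745 -0.0017  0.0006]
turn 0.0001
clock: 73.95
position: [425.1, 106.3, 21.9]
tool_rot: [[-0.066, 0.998, 0.0], [0.998, 0.066, -0.0], [-0.0, 0.0, -1.0]]
wrist_force: [1.3, -0.8, -1.7]
width: 0.197
gripper_force: 60.0
pos [425.1 106.3  21.9] yaw 93.78 t 74.0 j [ 11.   5. 131.  -0.  44.   7.] w 0.197 F [ 1.3 -0.8 -1.7] tilt [-0.    0.02]
delta [ 0.002  -0.0002 -0.0011]
turn 0.0019
top 0.58 [229.9, 234.9, 27.7, 23.5] [411.3 258.9] [88.6 83.1] -86.8
side 0.69 [332.6, 258.2, 41.2, 38.6] [413.7 250.3] [117.6  83.5] -86.3
```

```bash

python3 -m creep '{"gripper":[-1,-1,-1,-1,-1,-1,-1,-1],"delta_pos":[[0,0,-0.005],[0,0,-0.005],[0,0,-0.01],[0,0,-0.02],[0,0,-0.03],[0,0,-0.03],[0,0,-0.025],[0,0,-0.015]],"delta_rot":[[0,0,0],[0,0,0],[0,0,0],[0,0,0],[0,0,0],[0,0,0],[0,0,0],[0,0,0]]}'
python3 -m creep '{"gripper":[-1,-1,-1,-1,-1,-1,-1,-1],"delta_pos":[[-0.01,0.004,0],[-0.025,0.01,0],[-0.04,0.016,0],[-0.05,0.02,0],[-0.05,0.02,0],[-0.05,0.02,0],[-0.05,0.02,0],[-0.05,0.02,0]],"delta_rot":[[0,0,0],[0,0,0],[0,0,0],[0,0,0],[0,0,0],[0,0,0],[0,0,0],[0,0,0]]}'
python3 -m creep '{"gripper":[-1,-1,-1,-1,-1,-1,-1,-1],"delta_pos":[[-0.05,0.02,0],[-0.05,0.02,0],[-0.05,0.014,0],[-0.035,0.008,0],[-0.022,0.004,0],[-0.012,0,0],[-0.006,0,0],[-0.002,0,0]],"delta_rot":[[0,0,0],[0,0,0],[0,0,0.01],[0,0,0.02],[0,0,0.025],[0,0,0.02],[0,0,0.005],[0,0,0]]}'
python3 -m creep '{"gripper":[-1],"delta_pos":[[0,0,0]],"delta_rot":[[0,0,0]]}'
python3 go.py 657 -432 95 89.2
python3 - <<'E'
from h import *
im=snapshot("top")
for d in silhouettes("top","slab_c"):
    z=167 if d["bbox"][0]>300 and d["bbox"][1]<175 else 112 if d["bbox"][0]>300 else 37
    v,u=np.nonzero(d["pixels"]); p=plane("top",np.c_[u,v],z); print(round(d["confidence"],2),d["bbox"],*rectpose(p))
E
```

```text
clock: 75.15
position: [425.4, 106.1, 163.7]
tool_rot: [[-0.065, 0.998, 0.002], [0.998, 0.065, 0.0], [0.0, 0.002, -1.0]]
wrist_force: [0.2, 0.7, -2.8]
width: 0.199
gripper_force: 60.0
clock: 76.15
position: [575.1, -212.1, 159.6]
tool_rot: [[-0.064, 0.998, -0.003], [0.998, 0.064, 0.001], [0.001, -0.002, -1.0]]
wrist_force: [0.2, -0.5, -2.9]
width: 0.196
gripper_force: 60.0
clock: 77.15
position: [653.5, -432.1, 161.1]
tool_rot: [[0.015, 1.0, -0.001], [1.0, -0.015, 0.001], [0.001, -0.001, -1.0]]
wrist_force: [0.3, -0.4, -3.0]
width: 0.203
gripper_force: 60.0
clock: 77.28
position: [653.9, -431.7, 161.8]
tool_rot: [[0.014, 1.0, -0.0], [1.0, -0.014, 0.0], [0.0, -0.0, -1.0]]
wrist_force: [-0.6, 0.6, -1.9]
width: 0.198
gripper_force: 60.0
pos [ 653.9 -431.7  161.8] yaw 89.18 t 77.3 j [-35.  30.  81.   0.  69. -34.] w 0.198 F [-0.6  0.6 -1.9] tilt [ 0.02 -0.  ]
delta [-0.0002  0.0031  0.0668]
turn -0.0003
0.9 [396.7, 190.8, 36.2, 26.3] [ 550.3 -284.1] [113.2  84.8] 87.9
0.8 [217.9, 278.1, 39.6, 36.4] [254.8 273.4] [109.9  83.4] -60.0
0.73 [399.4, 152.7, 35.3, 26.4] [ 650.1 -283.9] [109.5  83. ] -89.2
0.72 [393.3, 215.8, 35.2, 32.8] [ 447.2 -276.9] [106.2  83.8] 87.4
0.67 [235.8, 120.5, 36.6, 38.4] [795.  240.8] [109.5  86.2] 38.6
```

```bash

python3 -m creep '{"gripper":[-1,-1,-1,-1,-1,-1,-1,-1],"delta_pos":[[-0.003,0.004,0.005],[0,0,0.015],[0,0,0.015],[0,0,0.01],[0,0,0.006],[0,0,0.005],[0,0,0.006],[0,0,0.005]],"delta_rot":[[0,0,0],[0,0,0],[0,0,0],[0,0,0],[0,0,0],[0,0,0],[0,0,0],[0,0,0]]}'
python3 -m creep '{"gripper":[-1,-1],"delta_pos":[[0,0,0],[0,0,0]],"delta_rot":[[0,0,0],[0,0,0]]}'
python3 -m creep '{"gripper":[-1,-1,-1,-1,-1,-1,-1,-1],"delta_pos":[[-0.01,0,0],[-0.02,0,0],[-0.03,0,0],[-0.03,0,0],[-0.025,0,0],[-0.015,0,0],[-0.002,0,-0.02],[0,0,-0.055]],"delta_rot":[[0,0,0],[0,0,0],[0,0,0],[0,0,0],[0,0,0],[0,0,0],[0,0,0],[0,0,0]]}'
python3 -m creep '{"gripper":[-1,-1,-1,-1,-1,-1,-1,-1],"delta_pos":[[0.02,-0.005,-0.02],[0.05,-0.015,0],[0.055,-0.018,0],[0.055,-0.018,0],[0.055,-0.018,0],[0.055,-0.018,0],[0.055,-0.018,0],[0.055,-0.018,0]],"delta_rot":[[0,0,0],[0,0,0],[0,0,0],[0,0,0],[0,0,0],[0,0,0],[0,0,0],[0,0,0]]}'
python3 -m creep '{"gripper":[-1,-1,-1,-1,-1,-1,-1,-1],"delta_pos":[[0.055,-0.018,0],[0.055,-0.01,0],[0.03,0,0],[0.01,0,0],[0,0,0],[0,0,0],[0,0,0],[0,0,0]],"delta_rot":[[0,0,0],[0,0,0.1],[0,0,0.18],[0,0,0.18],[0,0,0.18],[0,0,0.18],[0,0,0.18],[0,0,0.18]]}'
python3 -m creep '{"gripper":[-1,-1,-1,-1,-1,-1],"delta_pos":[[0,0,0],[0,0,0],[0,0,0.03],[0,0,0.03],[0,0,0],[0,0,0]],"delta_rot":[[0,0,0.18],[0,0,0.18],[0,0,0.06],[0,0,0],[0,0,0],[0,0,0]]}'
python3 go.py 501 -15 14 -2.4
python3 - <<'E'
from h import *
im=snapshot("top"); cv2.imwrite("pics/top7.png",im[:,:,::-1])
for d in silhouettes("top","slab_c"):
    v,u=np.nonzero(d["pixels"]); p=plane("top",np.c_[u,v],112 if d["bbox"][0]>300 else 37); print(round(d["confidence"],2),d["bbox"],*rectpose(p))
for b in (-104,0,104): print("bay",551.9+b*.999,-282.8-b*.0459)
E
```

```text
clock: 78.38
position: [658.2, -435.7, 94.9]
tool_rot: [[0.015, 1.0, 0.001], [1.0, -0.015, -0.0], [-0.0, 0.001, -1.0]]
wrist_force: [0.9, 0.5, -0.8]
width: 0.201
gripper_force: 60.0
clock: 78.62
position: [658.0, -435.6, 95.0]
tool_rot: [[0.015, 1.0, 0.0], [1.0, -0.015, -0.0], [-0.0, 0.0, -1.0]]
wrist_force: [-0.1, 0.6, -2.1]
width: 0.201
gripper_force: 60.0
clock: 79.62
position: [653.9, -565.5, 165.6]
tool_rot: [[0.015, 1.0, -0.007], [1.0, -0.015, 0.007], [0.007, -0.007, -1.0]]
wrist_force: [0.6, -0.2, -1.5]
width: 0.201
gripper_force: 60.0
clock: 80.62
position: [533.7, -163.2, 191.8]
tool_rot: [[0.014, 1.0, 0.003], [1.0, -0.014, -0.0], [-0.0, 0.003, -1.0]]
wrist_force: [0.8, 1.3, -0.8]
width: 0.198
gripper_force: 60.0
clock: 81.62
position: [514.0, -15.0, 191.6]
tool_rot: [[0.932, 0.362, 0.002], [0.362, -0.932, 0.0], [0.002, 0.001, -1.0]]
wrist_force: [-0.6, -0.4, -1.8]
width: 0.2
gripper_force: 60.0
clock: 82.38
position: [514.8, -15.5, 131.6]
tool_rot: [[0.999, -0.044, 0.002], [-0.044, -0.999, -0.0], [0.002, -0.0, -1.0]]
wrist_force: [-0.2, -0.7, -2.3]
width: 0.199
gripper_force: 60.0
pos [514.8 -15.5 131.6] yaw -2.5 t 82.4 j [ -5.   4. 118.   0.  58.  88.] w 0.199 F [-0.2 -0.7 -2.3] tilt [ 0.14 -0.01]
delta [-1.410e-02  1.000e-04  1.176e-01]
turn -0.0017
0.73 [397.4, 193.9, 35.3, 22.6] [ 549.7 -283.8] [107.1  83.2] 87.9
0.65 [238.0, 120.9, 36.4, 36.3] [795.1 243.1] [114.9  84.2] 38.3
0.63 [215.5, 275.3, 45.0, 37.6] [255.4 272.1] [106.7  84.3] -60.7
0.61 [397.6, 155.5, 35.0, 27.2] [ 653.3 -288.3] [110.2  86.4] -89.3
0.56 [394.0, 216.5, 34.8, 32.1] [ 448.2 -278.7] [109.3  87.5] 87.6
bay 448.00399999999996 -278.0264
bay 551.9 -282.8
bay 655.7959999999999 -287.5736
```

All slabs are within 3 mm of their bay centres. Lay the turner down, release and retreat.

```bash

python3 -m creep '{"gripper":[-1,-1,-1,-1,-1,-1,-1,-0.6],"delta_pos":[[-0.015,0,0.03],[0,0,0.045],[0,0,0.03],[0,0,0.01],[0,0,0.003],[0,0,0],[0,0,0],[0,0,0]],"delta_rot":[[0,0,0],[0,0,0],[0,0,0],[0,0,0],[0,0,0],[0,0,0],[0,0,0],[0,0,0]]}'
python3 -m creep '{"gripper":[0,0.6,1,1,1,1,1,1],"delta_pos":[[0,0,0],[0,0,0],[0,0,0],[0,0,-0.02],[0,0,-0.05],[0,0,-0.06],[0,0,-0.06],[0,0,-0.03]],"delta_rot":[[0,0,0],[0,0,0],[0,0,0],[0,0,0],[0,0,0],[0,0,0],[0,0,0],[0,0,0]]}'
python3 -m creep '{"gripper":[1,1],"delta_pos":[[0,0,0],[0,0,0]],"delta_rot":[[0,0,0],[0,0,0]]}'
python3 - <<'E'
from h import *
i=camera_info("wrist"); im=snapshot("wrist"); cv2.imwrite("pics/w7.png",im[:,:,::-1])
E
python3 go.py
```

```text
clock: 83.48
position: [499.3, -15.2, 14.2]
tool_rot: [[0.999, -0.044, -0.0], [-0.044, -0.999, 0.0], [-0.0, 0.0, -1.0]]
wrist_force: [-6.2, 0.5, 7.9]
width: 0.202
gripper_force: 60.0
clock: 84.48
position: [500.8, -15.3, 236.2]
tool_rot: [[0.999, -0.044, 0.006], [-0.044, -0.999, -0.001], [0.006, 0.0, -1.0]]
wrist_force: [0.9, -0.6, -0.1]
width: 0.999
gripper_force: 0.0
clock: 84.72
position: [498.2, -15.1, 230.3]
tool_rot: [[0.999, -0.044, -0.002], [-0.044, -0.999, 0.0], [-0.002, -0.0, -1.0]]
wrist_force: [-0.1, -0.2, -0.4]
width: 1.0
gripper_force: 0.0
pos [497.7 -15.  229.6] yaw -2.53 t 84.8 j [ -5.  -3. 114.   0.  70.  88.] w 0.999 F [-0.2  0.6  0. ] tilt [-0.2  -0.01]
```

View pics/w7.png

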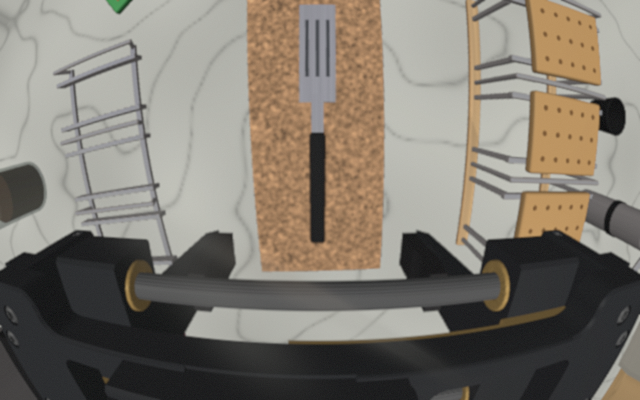

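The turner lies flat on the mat (blade 318,52; handle 317,188), three slabs are in the stand (567,40 / 563,133 / 553,215), the rack is empty and the gripper is clear. Handing in.

```bash
python3 -c "
from bench import *
print(sign_off())"
```

```text
the job is handed in; nothing more can be done
None
```

All three slabs are on the stand, one per bay and by my last measurement within about 3 mm of centre, the turner is back flat on the cork mat, and the job was handed in at about 85 s; the hand-in did not report a verdict.

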